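# Press down the edge strip of a coasting round panel with a hand roller

### The job

Take the edge roller out of its holder, spin the turntable up by its knob to about 1.7 radians per second counter-clockwise (seen from above) and let go of the knob; then, while the turntable coasts on its own, press the roller sideways against the panel's off-centre edge with about 4 N (always between 2 and 8 N) and keep it there without a break for 7 seconds while the panel is still turning under it. Never press hard, spin it wildly or upset the jars, cup and bottle; finish while holding the roller in the gripper, lifted above the panel's top or drawn well away from its edge.

Things in the scene. Friction and masses are not known exactly. Their poses are not given: they have to be found in the camera images.
- turntable: Heavy iron banding turntable, fixed on the table. Origin: on the table surface, on the vertical wheel axis. Still foot 200 mm across. Turning together on it: iron head (260 mm across, 45 to 85 mm above the table), round marble panel (see panel_mid), plywood clamp disc (210 mm across, centred on the axis, top at 137 mm with a 22 mm radius hub nut to 149 mm) and the knob.
- wheel (a joint): Wheel angle, rad, grows counter-clockwise from above, no stops. At angle q the knob lies in world direction pi + q from the axis, the panel's centre 7 mm off in direction q (angles from +x). Starts at rest, -0.9 to 0.5. Nominal inertia 0.22 kg m2 (mass 24 kg, varies by a quarter); drag about 0.003 N m, with the roller pressed on about 0.02 N m.
- knob (a point): Centre of the upright black knob by which the wheel is spun: 26 mm across, from 137 to 185 mm above the table, its axis 75 mm from the wheel axis; this point is at its mid height, 161 mm above the table.
- panel_mid (a point): Centre of the round panel: 300 mm across, upright edge face from 85 to 125 mm above the table; this point is 105 mm above the table and circles 7 mm off the wheel axis, so the edge moves in and out by 14 mm a turn. Pressing with 4 N slows the wheel while the edge comes towards the roller, speeds it up while it recedes (0.06 J in all): below about 0.9 rad/s it may stall.
- roller_tool: Loose edge roller, 147 mm tall, 0.22 kg, upright in the holder. Origin: centre of its underside; z up. From below: steel end cap (5 mm), crowned white nylon roller (radius 18 mm, 6 to 39 mm up, spins freely about z), steel neck 12 mm across, square wooden handle 22 x 22 mm from 77 to 147 mm, faces along x and y. Best gripped 110 mm up, 50 N, fingers closing along the push.
- roller_mid (a point): Centre of the roller, on the tool's axis 22 mm above the tool's origin, where it bears. When the roller touches the panel's edge it is 168 mm from the panel's centre, horizontally.
- holder: Fixed dark wooden block, 85 x 85 x 46 mm, origin under its centre, with a round hole 42 mm across and 36 mm deep in which the roller stands (tool underside 10 mm above the table). Stands left or right of the turntable.
- paintbox: Open steel paint box, fixed, 150 x 110 x 30 mm, origin under its centre; on the other side of the turntable. Not part of the work.
- water_cup: Clear plastic cup, 72 mm across, 100 mm tall, origin under its centre; leave it alone.
- flask: Orange bottle, 80 mm across, 200 mm tall, origin under its centre; leave it alone.
- jar_a: Glass jar, 60 mm across, 70 mm tall, origin under its centre; leave it alone.
- jar_b: Amber jar, 52 mm across, 60 mm tall, origin under its centre; leave it alone.
Things that resemble listed ones, but are neither listed nor needed, are in the scene too. What is shaped like the holder but purple is not meant.

How it is judged:
On the way, in this order (a step that is already met when the one before it is completed fails the run):
1. the roller has been lifted out of its holder in the gripper (height (world z) of roller_tool above 0.06 m and contact force between roller_tool and the fingers above 1 N), for 0.2 s.
2. the turntable coasts counter-clockwise at 0.9 to 2.5 rad/s with nothing touching it (velocity of joint wheel between 0.9 and 2.5 rad/s and contact force between roller_tool and turntable below 0.1 N and contact force between turntable and the arm below 0.1 N and contact force between turntable and the fingers below 0.1 N), for 0.2 s.
3. the roller is pressed on the panel's edge with 1 to 9.5 N for 7 s without a break while the panel turns (at over 0.1 rad/s) (horizontal distance between roller_mid and panel_mid between 0.155 and 0.182 m and z of roller_mid in the frame of panel_mid between -0.025 and 0.025 m and contact force between roller_tool and turntable between 1 and 9.5 N and velocity of joint wheel above 0.1 rad/s and contact force between turntable and the arm below 0.5 N and contact force between turntable and the fingers below 0.5 N), for 7 s.
At the end, for the whole second after the job is handed in: The roller is held still in the gripper, its underside more than 50 mm above the table, touching neither turntable nor holder, and either more than 190 mm from the panel's centre or with its underside more than 135 mm above the table (contact force between roller_tool and the fingers above 1 N and height (world z) of roller_tool above 0.05 m and contact force between roller_tool and turntable below 0.1 N and contact force between roller_tool and holder below 0.1 N and linear speed of roller_tool below 0.1 m/s and (horizontal distance between roller_mid and panel_mid above 0.19 m or height (world z) of roller_tool above 0.135 m)); the arm keeps its last pose, push and grip.
It fails at once if the roller was pressed on the turntable with more than 20 N (contact force between roller_tool and turntable above 20 N).
It fails at once if the turntable was spun faster than 3 rad/s (velocity of joint wheel above 3 rad/s or velocity of joint wheel below -3 rad/s).
It fails at once if a jar, the cup or the bottle was pushed or upset (distance of any of water_cup, flask, jar_a, jar_b from where it was at the start of the episode above 0.03 m or angle between any of water_cup, flask, jar_a, jar_b's own z axis and vertical above 0.4 rad).
It also fails if it takes over 61 s, if anything falls off the work surface, if the arm or the gripper's body presses on something with over 40 N, if the wrist force passes 120 N, or if a joint passes its speed limit or range.

### The arm

A 6-joint arm with a two-finger parallel gripper is mounted at the origin on the work surface. World frame = base frame: x ahead of the robot, y to its left, z up, the work surface at z = 0. Lengths are in m, angles in rad, forces in N, time in s.
With the tool pointing down it reaches from about 0.3 to 0.85 m from the base axis. Payload 4.2 kg.
Tool frame: the origin (TCP) lies midway between the tips of the shut fingers; the grasp point (between the pads) lies behind it (arm.hold_point_z is the z of the grasp point in the tool frame, in m); z points along the fingers, y is the line along which they close (so a half turn about z gives the same grasp; the last joint's range is limited). The gripper opens to 91 mm and grips with 3 to 60 N. Pads are 32 mm wide; open, the fingers measure 118 mm over their backs; the gripper's body (76 mm by 178 mm) begins 60 mm behind the grasp point.
Start: joints at [-1.156, 0.32, 1.565, -0, 1.257, -0.02], TCP at [0.242, -0.522, 0.214] pointing down, gripper open.
Joint ranges: [-3.11, 3.11], [-0.84, 2.01], [0.21, 2.61], [-1.34, 4.49], [0.05, 2.63], [-2.56, 2.56]. Speed limits (rad/s): [2.57, 2.57, 3.14, 3.14, 3.14, 3.14].

### API

Orientations are given as a unit quaternion [w, x, y, z].
In Python, from cell import arm, imaging gives the robot as it stands.
- The arm moves only by the shell command python3 -m jog 'ROWS' [FORCE]. ROWS is JSON, a list of rows, each an object of numbers: "x", "y", "z": the shift along the tool's x, y, z as a fraction of full scale; "wx", "wy", "wz": the turn, a rotation vector about the tool's x, y, z as a fraction of full scale; "gripper": the opening, from -1 (shut) to 1 (fully open). In form: [{"x": .., "y": .., "z": .., "wx": .., "wy": .., "wz": .., "gripper": ..}, ...]. A call has exactly 5 rows; each row is the pose to reach, as a shift and turn from the pose commanded when the call began, along the tool's axes at that moment, turning the shorter way round; what a row does not reach only later rows make up. Full scale, the value 1, is 1000 mm for a shift and 180 degrees for a turn. A row lasts 1/12 s, in which the tool goes at most 41.7 mm and 7.16 degrees, less where a joint would pass 70% of its speed; a pose out of reach is approached as far as the arm can. A call with a number of a shift or a turn outside -1 to 1 is refused whole. A call with a gripper value outside its range is refused whole. The fingers move at their own pace and stop on an object; FORCE is the grip in N (left out, the last holds). Time passes only in rows, so rows that repeat a pose let the fingers close, or fill a call up. It gives the time, the measured TCP pose, the force, the opening and the grip force at its end, in the units of the state.
- arm.read_state(): the state, without advancing time (a new reading comes with each control period).
- imaging.grab_frame(name): name is "scene" or "side" or "wrist"; returns the picture (400x640x3 uint8, red, green, blue); there is no depth.
- imaging.get_calibration(name): a dict with "intrinsics" (3x3 intrinsics, pixels), "distortion" ([k1, k2, p1, p2, k3] as OpenCV has them; the pictures are not rectified), "rvec" (rotation vector, rad) and "tvec" (3), from world to camera coordinates, as OpenCV has them. Camera axes: x right, y down, z forward; pixel columns grow to the right and rows downward; lengths in m; the calibration is good to about 2 mm. A picture is of the moment at which its call begins: read the wrist's pose just before it. get_calibration takes no time and is no camera call; for the wrist camera it gives the pose at the moment of the call.
- arm.finish_job(): hands the job in; it is judged then, once.
The state is a dict: "clock": time; "joint_positions": joint angles; "qvel": joint speeds; "joint_efforts": joint torques, N m; "eef_pos": TCP position; "tcp_rot": TCP orientation; "ft_force": force on the tool from outside, world axes, zero at the start; "moment": the same for the moment, N m; "width": finger opening in m; "grip_force": force on a finger pad.
Only numpy, scipy, OpenCV 4.12 (cv2) and the standard library are available. Lean on these libraries where they do the work, as an engineer would, in place of code of your own. Each camera call takes 0.05 s, during which the arm holds its last target. There are 200 camera calls.

## Working session

There is one attempt and no reset: what is moved stays moved. The work goes in short steps, Python scripts to look and compute and a shell command to move; the robot and the scene stay as the last step left them, time stands still between calls to the robot, and variables do not carry over. Pictures are saved under pics/ and viewed, at most 10 in all, crops included, and the job is handed in when it is done.

```bash
ls; mkdir -p pics
python3 - <<'E'
from cell import arm, imaging
import cv2
print(arm.read_state(), arm.hold_point_z)
for n in ("scene","side"):
    f=imaging.grab_frame(n); cv2.imwrite(f"pics/{n}0.png",f[:,:,::-1]); c=imaging.get_calibration(n); print(n,c)
E
```

```text
pics
{'clock': 0.0, 'joint_positions': array([-1.15600261e+00,  3.20291424e-01,  1.56567898e+00, -1.90350652e-05,
        1.25736616e+00, -2.00071203e-02]), 'qvel': array([ 0.00150552, -0.00018637, -0.00049156,  0.0001791 ,  0.00057628,
       -0.00058797]), 'joint_efforts': array([-3.27291622e-03, -4.12466884e+01, -2.31973743e+01,  7.25019048e-02,
        4.55673784e-02, -1.43850089e-04]), 'eef_pos': array([ 0.2419978 , -0.5210465 ,  0.21312056]), 'tcp_rot': array([-8.53249600e-04,  9.76460451e-01,  2.15694755e-01, -1.79878451e-04]), 'ft_force': array([-0.04426463,  0.59354973, -0.23824257]), 'moment': array([-0.00422882, -0.00964194,  0.03272478]), 'grip_force': 0.0, 'width': 0.09130124124437793} -0.0188
scene {'intrinsics': array([[467.68274716,   0.        , 313.42277801],
       [  0.        , 467.68274716, 204.33645567],
       [  0.        ,   0.        ,   1.        ]]), 'distortion': array([0.02248554, 0.        , 0.        , 0.        , 0.        ]), 'rvec': array([ 2.15679609,  0.95971538, -0.41288477]), 'tvec': array([-0.42616326, -0.16757048,  1.85359691])}
side {'intrinsics': array([[493.62132115,   0.        , 308.44281192],
       [  0.        , 493.62132115, 207.92587169],
       [  0.        ,   0.        ,   1.        ]]), 'distortion': array([0.00459061, 0.        , 0.        , 0.        , 0.        ]), 'rvec': array([ 0.84481754, -2.53361781,  1.09778221]), 'tvec': array([0.49104825, 0.28247817, 1.3339637 ])}
```

View pics/scene0.png

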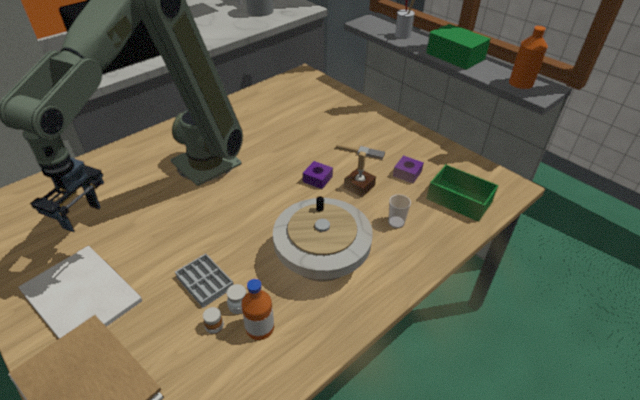

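View pics/side0.png

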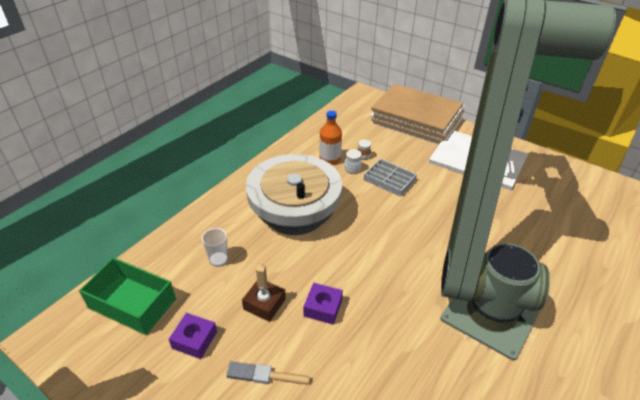

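The scene view shows the turntable at (322,235), with the knob at (320,204) and the hub at (322,225). The dark-brown holder with the tool is at (360,181), with its handle top at (361,152). The cup is at (398,210), the flask at (258,310), the jars at (236,299) and (213,320), and the paint box at (204,280). In the side view the holder is at (264,298), the hub at (294,180) and the knob at (301,189).

Possible confusions:
- **Purple blocks:** scene (318,175) and (408,168). They have the holder's shape but the wrong colour.
- **Putty knife:** scene (360,152). It has a wooden handle but lies flat.
- **Chosen:** the brown block at (360,181) with the upright tool. I'll check it in a close crop.

Run:
```python
import cv2,numpy as np
a=cv2.imread('pics/scene0.png');b=cv2.imread('pics/side0.png')
A=cv2.resize(a[135:285,265:425],None,fx=2.5,fy=2.5,interpolation=cv2.INTER_CUBIC)   # 400x375
B=cv2.resize(b[150:330,215:375][:,:],None,fx=2.5,fy=2.5,interpolation=cv2.INTER_CUBIC) #400x450
H=np.zeros((450,800,3),np.uint8);H[:375,:400]=A;H[:450,400:]=B
cv2.imwrite('pics/crop1.png',H)
```

```text
(no output)
```

View pics/crop1.png

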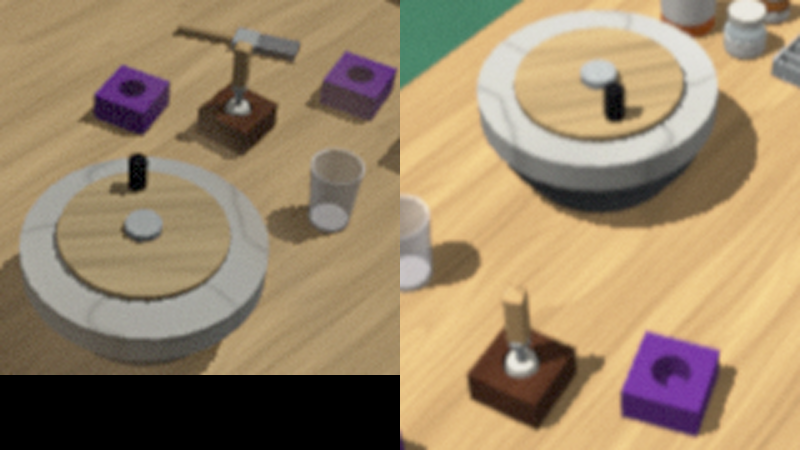

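The crop confirms the brown block holds the upright white roller: handle top at scene crop (242,46) and side crop (516,290). Both purple blocks are empty. Next I'll measure.

```bash
cat > h.py <<'E'
import cv2,numpy as np,json
from scipy.optimize import least_squares
from cell import arm,imaging
def cal(n):
    c=imaging.get_calibration(n);R=cv2.Rodrigues(np.array(c['rvec']))[0];return c,R,-R.T@np.array(c['tvec'])
def rays(n,p):
    c,R,o=cal(n);u=cv2.undistortPoints(np.array(p,float).reshape(-1,1,2),c['intrinsics'],c['distortion'])[:,0]
    d=np.c_[u,np.ones(len(u))]@R;return o,d/np.linalg.norm(d,axis=1)[:,None]
def plane(n,p,z):
    o,d=rays(n,p);return o+d*((z-o[2])/d[:,2])[:,None]
def tri(a,b):
    A=np.zeros((3,3));v=np.zeros(3);rs=[]
    for n,p in (("scene",a),("side",b)):
        o,d=rays(n,p);M=np.eye(3)-np.outer(d[0],d[0]);A+=M;v+=M@o;rs.append((M,o))
    x=np.linalg.solve(A,v);return x,max(np.linalg.norm(M@(x-o)) for M,o in rs)
def circ(P):
    return least_squares(lambda q:np.hypot(P[:,0]-q[0],P[:,1]-q[1])-q[2],[*P[:,:2].mean(0),.1],loss='soft_l1',f_scale=.002).x
E
python3 - <<'E'
from h import *
S=lambda u,v:(265+u/2.5-.3,135+v/2.5-.3)
D=lambda u,v:(215+(u-400)/2.5-.3,150+v/2.5-.3)
for n,a,b in [("handle",(242,46),(516,290)),("hub",(143,221),(599,73)),("knobtop",(137,158),(614,86)),("rollertop",(239,104),(520,358))]:
    print(n,tri(S(*a),D(*b)))
print("cup base",tri(S(329,217),D(412,273)))
print("holder top S",plane("scene",[S(*p) for p in [(199,110),(276,116),(237,138)]],.046).round(3).tolist())
print("holder top D",plane("side",[D(*p) for p in [(469,370),(576,352),(536,397)]],.046).round(3).tolist())
for n,f,c in (("scene","pics/scene0.png",(322,232)),("side","pics/side0.png",(294,183))):
    im=cv2.imread(f);h=cv2.cvtColor(im,cv2.COLOR_BGR2HSV)
    m=((h[...,1]>60)*255).astype(np.uint8)
    k,l=cv2.connectedComponents(m);
    lab=l[c[1]+6 if n=="scene" else c[1]+8,c[0]-8]; m=(l==lab).astype(np.uint8)
    cs=max(cv2.findContours(m,0,1)[0],key=cv2.contourArea)
    P=cv2.convexHull(cs)[:,0]
    print(n,m.sum(),circ(plane(n,P,.137)))
# flask, jars, cup on scene/side rough
print("flask",plane("scene",[(258,333)],0),plane("side",[(330,160)],0));print("jars",plane("scene",[(236,308),(213,329)],0),"pb",plane("scene",[(204,281)],.03))
E
```

```text
handle (array([0.50817833, 0.3411264 , 0.15686028]), np.float64(0.00040359366645425544))
hub (array([0.66050607, 0.01097382, 0.1467225 ]), np.float64(0.00035408400057583))
knobtop (array([0.60328802, 0.05371935, 0.18402509]), np.float64(3.753405325866975e-05))
rollertop (array([0.50833161, 0.34572464, 0.04902406]), np.float64(0.0005908869375734757))
cup base (array([0.72123894, 0.30372725, 0.00169661]), np.float64(0.0026739530207138614))
holder top S [[0.477, 0.296, 0.046], [0.561, 0.369, 0.046], [0.557, 0.292, 0.046]]
holder top D [[0.543, 0.388, 0.046], [0.466, 0.301, 0.046], [0.463, 0.372, 0.046]]
scene 147297 [0.56504579 0.06725962 0.94598791]
side 2189 [0.65897259 0.01417073 0.1055843 ]
flask [[ 0.75057266 -0.31012909  0.        ]] [[ 0.73332991 -0.29125053  0.        ]]
jars [[ 0.64263253 -0.30792938  0.        ]
 [ 0.65661017 -0.39530224  0.        ]] pb [[ 0.52041559 -0.33282682  0.03      ]]
```

```bash
cat > go.py <<'E'
# print shift/turn (jog units) from measured TCP to target x y z [yaw of tool y, deg], tool straight down
import sys;from h import *
from scipy.spatial.transform import Rotation as Ro
def rel(x,y,z,yaw):
    s=arm.read_state();q=s['tcp_rot'];R=Ro.from_quat([q[1],q[2],q[3],q[0]])
    a=np.radians(yaw);Y=np.array([np.cos(a),np.sin(a),0]);Z=np.array([0,0,-1.]);X=np.cross(Y,Z)
    T=Ro.from_matrix(np.c_[X,Y,Z])
    d=R.inv().apply(np.array([x,y,z])-s['eef_pos']);w=(R.inv()*T).as_rotvec()/np.pi
    return d.round(4),w.round(4)
if __name__=="__main__": print(*rel(*map(float,sys.argv[1:5])))
E
python3 go.py .508 .342 .30 0
```

```text
[ 0.6048 -0.6709 -0.0857] [-4.000e-04 -3.000e-04 -3.616e-01]
```

```bash
python3 -m jog '[{"x":0.605,"y":-0.671,"z":-0.086,"wz":-0.3616,"gripper":1},{"x":0.605,"y":-0.671,"z":-0.086,"wz":-0.3616,"gripper":1},{"x":0.605,"y":-0.671,"z":-0.086,"wz":-0.3616,"gripper":1},{"x":0.605,"y":-0.671,"z":-0.086,"wz":-0.3616,"gripper":1},{"x":0.605,"y":-0.671,"z":-0.086,"wz":-0.3616,"gripper":1}]'; python3 go.py .508 .342 .30 0
```

```text
[ 0.6048 -0.6709 -0.0857] [-4.000e-04 -3.000e-04 -3.616e-01]invalid input
```

```bash
python3 -m jog '[{"x":0.605,"y":-0.671,"z":-0.086,"wx":0,"wy":0,"wz":-0.3616,"gripper":1},{"x":0.605,"y":-0.671,"z":-0.086,"wx":0,"wy":0,"wz":-0.3616,"gripper":1},{"x":0.605,"y":-0.671,"z":-0.086,"wx":0,"wy":0,"wz":-0.3616,"gripper":1},{"x":0.605,"y":-0.671,"z":-0.086,"wx":0,"wy":0,"wz":-0.3616,"gripper":1},{"x":0.605,"y":-0.671,"z":-0.086,"wx":0,"wy":0,"wz":-0.3616,"gripper":1}]'; python3 go.py .508 .342 .30 0
```

```text
clock: 0.52
eef_pos: [0.3032, -0.3213, 0.2334]
tcp_rot: [-0.0, 0.862, 0.508, 0.0]
ft_force: [1.2, 0.5, -0.3]
width: 0.0911
grip_force: 0.0
[ 0.6795 -0.1422 -0.0662] [-0.0002 -0.0002 -0.161 ]
```

```bash
python3 -m jog '[{"x":0.68,"y":-0.142,"z":-0.066,"wx":0,"wy":0,"wz":-0.161,"gripper":1},{"x":0.68,"y":-0.142,"z":-0.066,"wx":0,"wy":0,"wz":-0.161,"gripper":1},{"x":0.68,"y":-0.142,"z":-0.066,"wx":0,"wy":0,"wz":-0.161,"gripper":1},{"x":0.68,"y":-0.142,"z":-0.066,"wx":0,"wy":0,"wz":-0.161,"gripper":1},{"x":0.68,"y":-0.142,"z":-0.066,"wx":0,"wy":0,"wz":-0.161,"gripper":1}]'; python3 go.py .508 .342 .30 0
```

```text
clock: 0.93
eef_pos: [0.3653, -0.1235, 0.2535]
tcp_rot: [0.0, 0.708, 0.707, -0.0]
ft_force: [1.6, 1.0, -0.5]
width: 0.0911
grip_force: 0.0
[ 0.4657  0.142  -0.0466] [ 0.      0.     -0.0005]
```

```bash
python3 go.py .508 .342 .30 0
```

```text
[ 0.4657  0.142  -0.0466] [ 0.      0.     -0.0005]
```

Tool y now lies along world +x and tool x along world +y. Three calls bring it the rest of the way.

```bash
python3 -m jog '[{"x":0.466,"y":0.142,"z":-0.047,"wx":0,"wy":0,"wz":0,"gripper":1},{"x":0.466,"y":0.142,"z":-0.047,"wx":0,"wy":0,"wz":0,"gripper":1},{"x":0.466,"y":0.142,"z":-0.047,"wx":0,"wy":0,"wz":0,"gripper":1},{"x":0.466,"y":0.142,"z":-0.047,"wx":0,"wy":0,"wz":0,"gripper":1},{"x":0.466,"y":0.142,"z":-0.047,"wx":0,"wy":0,"wz":0,"gripper":1}]'
python3 -m jog '[{"x":0.267,"y":0.081,"z":-0.027,"wx":0,"wy":0,"wz":0,"gripper":1},{"x":0.267,"y":0.081,"z":-0.027,"wx":0,"wy":0,"wz":0,"gripper":1},{"x":0.267,"y":0.081,"z":-0.027,"wx":0,"wy":0,"wz":0,"gripper":1},{"x":0.267,"y":0.081,"z":-0.027,"wx":0,"wy":0,"wz":0,"gripper":1},{"x":0.267,"y":0.081,"z":-0.027,"wx":0,"wy":0,"wz":0,"gripper":1}]'
python3 go.py .508 .342 .30 0
```

```text
clock: 1.35
eef_pos: [0.4269, 0.0747, 0.2735]
tcp_rot: [0.0, 0.709, 0.705, -0.0]
ft_force: [1.2, -0.5, -0.8]
width: 0.0915
grip_force: 0.0
clock: 1.77
eef_pos: [0.4882, 0.2728, 0.2932]
tcp_rot: [0.0, 0.709, 0.705, -0.0]
ft_force: [0.7, -0.9, 0.9]
width: 0.0908
grip_force: 0.0
[ 0.0693  0.0195 -0.0069] [-0.0002  0.0002 -0.0015]
```

```bash
python3 -m jog '[{"x":0.04,"y":0.012,"z":-0.004,"wx":0,"wy":0,"wz":-0.0015,"gripper":1},{"x":0.06,"y":0.018,"z":-0.007,"wx":0,"wy":0,"wz":-0.0015,"gripper":1},{"x":0.069,"y":0.02,"z":-0.007,"wx":0,"wy":0,"wz":-0.0015,"gripper":1},{"x":0.069,"y":0.02,"z":-0.007,"wx":0,"wy":0,"wz":-0.0015,"gripper":1},{"x":0.069,"y":0.02,"z":-0.007,"wx":0,"wy":0,"wz":-0.0015,"gripper":1}]'
python3 - <<'E'
from h import *
f=imaging.grab_frame("wrist");cv2.imwrite("pics/w1.png",f[:,:,::-1]);print(arm.read_state()['eef_pos'],cal("wrist")[2])
E
```

```text
clock: 2.18
eef_pos: [0.5082, 0.3387, 0.2997]
tcp_rot: [0.0, 0.707, 0.707, -0.001]
ft_force: [0.1, -0.4, -0.2]
width: 0.0909
grip_force: 0.0
[0.50818127 0.33811106 0.30008373] [0.50952493 0.40975114 0.47058293]
```

View pics/w1.png

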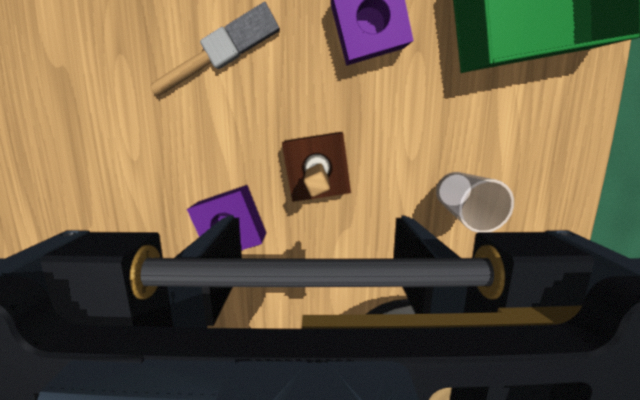

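The wrist view shows the brown holder at (316,167) with the tool in it. The handle top is at about (317,184), slightly turned. The gripper is clear on both sides.

Run:
```python
import cv2
a=cv2.imread('pics/w1.png')[125:210,270:365];cv2.imwrite('pics/w1c.png',cv2.resize(a,None,fx=6,fy=6,interpolation=cv2.INTER_CUBIC))
```

```text
(no output)
```

View pics/w1c.png

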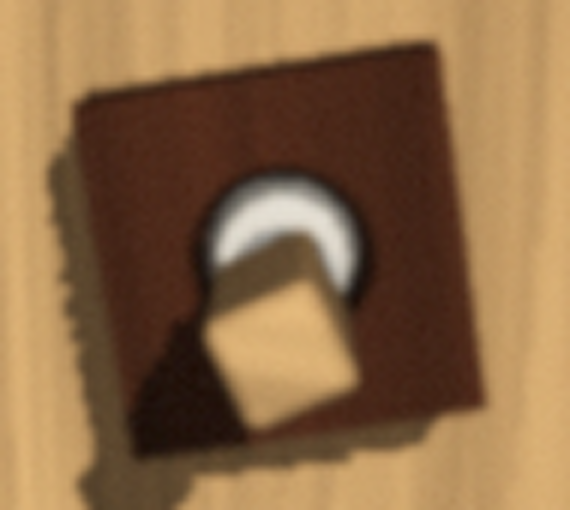

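The handle's top face has corners at crop (206,328), (315,280), (358,382) and (258,432). It is turned about 24° in the image, and the holder about 8°.

```bash
python3 - <<'E'
from h import *
P=np.array([(206,328),(315,280),(358,382),(258,432)])/6+[270-.4,125-.4]
W=plane("wrist",P,.157);print(W.round(4).tolist(),W.mean(0))
for i,j in((0,1),(3,2),(1,2),(0,3)):
    d=W[j]-W[i];print(np.hypot(*d[:2]),np.degrees(np.arctan2(d[1],d[0])))
Q=np.array([(80,100),(435,43),(483,405),(135,458)])/6+[270-.4,125-.4]
V=plane("wrist",Q,.046);print(V.mean(0))
E
python3 go.py .508 .342 .30 -25
```

```text
[[0.4955, 0.3491, 0.157], [0.5143, 0.3574, 0.157], [0.5219, 0.3395, 0.157], [0.5044, 0.3305, 0.157]] [0.50904044 0.34413661 0.157     ]
0.020551254288003043 24.038402255303026
0.019586511175770583 27.26360602444207
0.0194277889245488 -67.13003208973991
0.02053445616639986 -64.28833466078187
[0.50862409 0.34456401 0.046     ]
[ 0.0039 -0.0002  0.0001] [-0.0002  0.0006  0.1385]
```

```bash
python3 go.py .509 .344 .22 24.5; python3 -m jog '[{"x":0.006,"y":0,"z":0.02,"wx":0,"wy":0,"wz":-0.0375,"gripper":1},{"x":0.006,"y":0,"z":0.04,"wx":0,"wy":0,"wz":-0.075,"gripper":1},{"x":0.006,"y":0,"z":0.06,"wx":0,"wy":0,"wz":-0.11,"gripper":1},{"x":0.006,"y":0.001,"z":0.08,"wx":0,"wy":0,"wz":-0.1366,"gripper":1},{"x":0.006,"y":0.001,"z":0.08,"wx":0,"wy":0,"wz":-0.1366,"gripper":1}]'; python3 go.py .509 .344 .101 24.5
```

```text
[0.006  0.0009 0.0801] [-0.0004  0.0004 -0.1365]
clock: 2.65
eef_pos: [0.5075, 0.3423, 0.2167]
tcp_rot: [-0.001, 0.541, 0.841, -0.004]
ft_force: [-0.3, -0.4, -0.8]
width: 0.0913
grip_force: 0.0
[0.0012 0.0031 0.1157] [-0.0026  0.0006  0.0001]
```

```bash
python3 -m jog '[{"x":0.001,"y":0.001,"z":0.03,"wx":0,"wy":0,"wz":0,"gripper":1},{"x":0.001,"y":0.002,"z":0.065,"wx":0,"wy":0,"wz":0,"gripper":1},{"x":0.001,"y":0.002,"z":0.095,"wx":0,"wy":0,"wz":0,"gripper":1},{"x":0.001,"y":0.002,"z":0.112,"wx":0,"wy":0,"wz":0,"gripper":1},{"x":0.001,"y":0.002,"z":0.112,"wx":0,"wy":0,"wz":0,"gripper":1}]'; python3 go.py .509 .344 .101 24.5
python3 -m jog '[{"x":0,"y":0,"z":0,"wx":0,"wy":0,"wz":0,"gripper":-0.2},{"x":0,"y":0,"z":0,"wx":0,"wy":0,"wz":0,"gripper":-0.5},{"x":0,"y":0,"z":0,"wx":0,"wy":0,"wz":0,"gripper":-1},{"x":0,"y":0,"z":0,"wx":0,"wy":0,"wz":0,"gripper":-1},{"x":0,"y":0,"z":0,"wx":0,"wy":0,"wz":0,"gripper":-1}]' 50
python3 -m jog '[{"x":0,"y":0,"z":0,"wx":0,"wy":0,"wz":0,"gripper":-1},{"x":0,"y":0,"z":0,"wx":0,"wy":0,"wz":0,"gripper":-1},{"x":0,"y":0,"z":0,"wx":0,"wy":0,"wz":0,"gripper":-1},{"x":0,"y":0,"z":0,"wx":0,"wy":0,"wz":0,"gripper":-1},{"x":0,"y":0,"z":0,"wx":0,"wy":0,"wz":0,"gripper":-1}]' 50;  python3 go.py .509 .344 .101 24.5
```

```text
clock: 3.07
eef_pos: [0.5091, 0.3447, 0.1056]
tcp_rot: [-0.001, 0.542, 0.84, -0.003]
ft_force: [-0.7, -1.3, 0.2]
width: 0.0912
grip_force: 0.0
[-0.0006 -0.0003  0.0046] [-0.0023  0.0004 -0.0008]
clock: 3.48
eef_pos: [0.5116, 0.3476, 0.1099]
tcp_rot: [0.001, 0.541, 0.841, 0.001]
ft_force: [-0.4, 1.0, -0.5]
width: 0.0609
grip_force: 0.0
clock: 3.9
eef_pos: [0.511, 0.3473, 0.1084]
tcp_rot: [-0.0, 0.541, 0.841, -0.0]
ft_force: [-0.2, 0.7, 0.8]
width: 0.0275
grip_force: 0.1
[-0.0022 -0.0031  0.0074] [-0.0001  0.      0.0003]
```

```bash
python3 -m jog '[{"x":-0.002,"y":-0.003,"z":0.007,"wx":0,"wy":0,"wz":0,"gripper":-0.35},{"x":-0.002,"y":-0.003,"z":0.007,"wx":0,"wy":0,"wz":0,"gripper":-0.35},{"x":-0.002,"y":-0.003,"z":0.007,"wx":0,"wy":0,"wz":0,"gripper":-0.35},{"x":-0.002,"y":-0.003,"z":0.007,"wx":0,"wy":0,"wz":0,"gripper":-1},{"x":-0.002,"y":-0.003,"z":0.007,"wx":0,"wy":0,"wz":0,"gripper":-1}]' 50
python3 -m jog '[{"x":0,"y":0,"z":0,"wx":0,"wy":0,"wz":0,"gripper":-1},{"x":0,"y":0,"z":0,"wx":0,"wy":0,"wz":0,"gripper":-1},{"x":0,"y":0,"z":0,"wx":0,"wy":0,"wz":0,"gripper":-1},{"x":0,"y":0,"z":0,"wx":0,"wy":0,"wz":0,"gripper":-1},{"x":0,"y":0,"z":0,"wx":0,"wy":0,"wz":0,"gripper":-1}]' 50;  python3 go.py .509 .344 .101 24.5
```

```text
clock: 4.32
eef_pos: [0.5092, 0.3442, 0.1013]
tcp_rot: [-0.0, 0.541, 0.841, -0.0]
ft_force: [-0.4, 0.5, -1.4]
width: 0.0217
grip_force: 50.0
clock: 4.73
eef_pos: [0.5091, 0.3442, 0.1013]
tcp_rot: [-0.0, 0.541, 0.841, -0.0]
ft_force: [0.4, -0.4, -2.7]
width: 0.0217
grip_force: 50.0
[-0.0001 -0.0001  0.0003] [-0.0001  0.      0.0003]
```

```bash
python3 -m jog '[{"x":0,"y":0,"z":-0.02,"wx":0,"wy":0,"wz":0,"gripper":-1},{"x":0,"y":0,"z":-0.055,"wx":0,"wy":0,"wz":0,"gripper":-1},{"x":0,"y":0,"z":-0.095,"wx":0,"wy":0,"wz":0,"gripper":-1},{"x":0,"y":0,"z":-0.135,"wx":0,"wy":0,"wz":0,"gripper":-1},{"x":0,"y":0,"z":-0.175,"wx":0,"wy":0,"wz":0,"gripper":-1}]'
python3 -m jog '[{"x":0,"y":0,"z":-0.02,"wx":0,"wy":0,"wz":0,"gripper":-1},{"x":0,"y":0,"z":-0.025,"wx":0,"wy":0,"wz":0,"gripper":-1},{"x":0,"y":0,"z":-0.025,"wx":0,"wy":0,"wz":0,"gripper":-1},{"x":0,"y":0,"z":-0.025,"wx":0,"wy":0,"wz":0,"gripper":-1},{"x":0,"y":0,"z":-0.025,"wx":0,"wy":0,"wz":0,"gripper":-1}]'
python3 - <<'E'
from go import *
ims=[]
for n in("scene","side"):
    f=imaging.grab_frame(n)[:,:,::-1];cv2.imwrite(f"pics/{n}1.png",f)
    k,w=((250,120),160) if n=="scene" else ((190,130),160)
    ims.append(cv2.resize(f[k[1]:k[1]+180,k[0]:k[0]+w],None,fx=2.5,fy=2.5,interpolation=cv2.INTER_CUBIC))
cv2.imwrite("pics/both1.png",np.hstack(ims))
print(arm.read_state()['eef_pos'],rel(.615,.080,.30,24.5))
# axis: knob at black mask
for n,c in(("scene",(320,204)),("side",(301,189))):
    im=cv2.imread(f"pics/{n}0.png");m=(im.max(2)<45).astype(np.uint8);k,l,st,ce=cv2.connectedComponentsWithStats(m)
    i=l[c[1],c[0]];print(n,st[i],ce[i])
E
```

```text
clock: 5.15
eef_pos: [0.5087, 0.344, 0.2782]
tcp_rot: [-0.0, 0.541, 0.841, -0.0]
ft_force: [1.1, 0.4, -2.5]
width: 0.0219
grip_force: 50.0
clock: 5.57
eef_pos: [0.5082, 0.3436, 0.2985]
tcp_rot: [-0.001, 0.541, 0.841, -0.003]
ft_force: [-1.3, -0.7, -2.9]
width: 0.0222
grip_force: 50.0
[0.50848088 0.34380826 0.29894468] (array([-0.2842, -0.0128, -0.0008]), array([-0.0014,  0.0002,  0.0003]))
scene [317 197   6  14  80] [319.4875 203.6625]
side [298 184   6  14  79] [300.41772152 190.56962025]
```

View pics/both1.png

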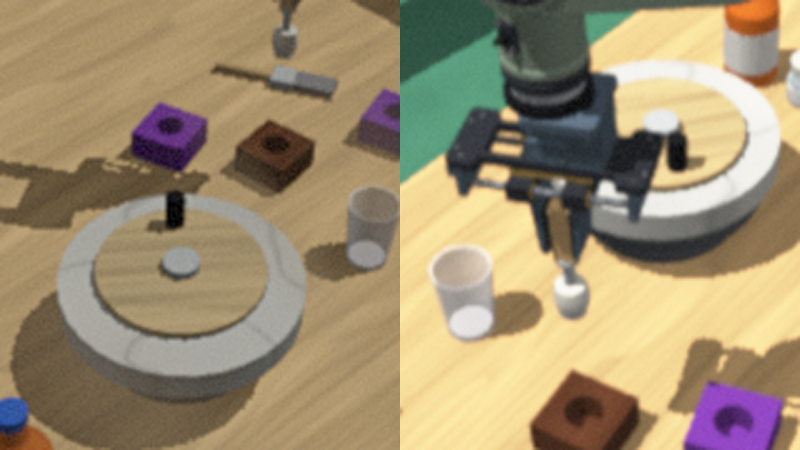

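The tool is held and out of the brown holder, which now shows an empty hole at scene crop (277,144). Next I'll refine the axis and knob positions.

Run:
```python
from h import *
print("knob mid",tri((319.49,203.66),(300.42,190.57)))
for n,c in (("scene",(322,236)),("side",(294,184))):
    im=cv2.imread(f"pics/{n}0.png");h=cv2.cvtColor(im,cv2.COLOR_BGR2HSV)
    for t in (60,75,90):
        m=((h[...,1]>t)*255).astype(np.uint8)
        M=np.zeros_like(m);cv2.ellipse(M,c,(44,34) ,0,0,360,255,-1);m&=M
        k,l,st,ce=cv2.connectedComponentsWithStats(m);i=1+st[1:,4].argmax()
        P=cv2.convexHull(max(cv2.findContours((l==i).astype(np.uint8),0,1)[0],key=cv2.contourArea))[:,0]
        print(n,t,st[i],circ(plane(n,P,.137)))
    # hub nut: unsaturated blob
    m=((h[...,1]<60)).astype(np.uint8);k,l,st,ce=cv2.connectedComponentsWithStats(m)
    cc=(322,225) if n=="scene" else (294,180);i=l[cc[1],cc[0]];print("hub",st[i],ce[i],plane(n,[ce[i]],.146))
```

```text
knob mid (array([0.60297718, 0.05421556, 0.15945284]), np.float64(0.0001326836813427708))
scene 60 [ 287  202   70   53 2632] [0.6670645  0.00490897 0.10492178]
scene 75 [ 288  202   69   53 2536] [0.66720741 0.00432467 0.10367082]
scene 90 [307 202  18  12  94] [0.58992548 0.05013192 0.026616  ]
hub [315 218  15  14 165] [321.95151515 224.4969697 ] [[0.66466838 0.00781763 0.146     ]]
side 60 [ 261  161   67   45 2189] [0.65897259 0.01417073 0.1055843 ]
side 75 [ 261  162   67   44 2104] [0.65800726 0.01452046 0.10388028]
side 90 [ 262  162   66   44 1965] [0.65767324 0.01547595 0.10184774]
hub [287 174  17  24 207] [295.76811594 182.15458937] [[0.64764303 0.01956153 0.146     ]]
```

```bash
python3 go.py .6366 .0797 .30 29.5
python3 -m jog '[{"x":-0.293,"y":0.0075,"z":0,"wx":0,"wy":0,"wz":0,"gripper":-1},{"x":-0.293,"y":0.0075,"z":0,"wx":0,"wy":0,"wz":0,"gripper":-1},{"x":-0.293,"y":0.0075,"z":0,"wx":0,"wy":0,"wz":0,"gripper":-1},{"x":-0.293,"y":0.0075,"z":0,"wx":0,"wy":0,"wz":0,"gripper":-1},{"x":-0.293,"y":0.0075,"z":0,"wx":0,"wy":0,"wz":0,"gripper":-1}]'
python3 go.py .6366 .0797 .30 29.5
```

```text
[-0.2935  0.0067 -0.0009] [-0.0015  0.0002 -0.0274]
clock: 6.08
eef_pos: [0.6007, 0.1553, 0.3]
tcp_rot: [-0.001, 0.54, 0.841, -0.001]
ft_force: [0.9, 0.5, -1.3]
width: 0.0219
grip_force: 50.0
[-0.0837  0.0012  0.    ] [-0.0007 -0.0002 -0.0273]
```

```bash
python3 -m jog '[{"x":-0.04,"y":0.001,"z":0,"wx":0,"wy":0,"wz":-0.0273,"gripper":-1},{"x":-0.07,"y":0.001,"z":0,"wx":0,"wy":0,"wz":-0.0273,"gripper":-1},{"x":-0.084,"y":0.001,"z":0,"wx":0,"wy":0,"wz":-0.0273,"gripper":-1},{"x":-0.084,"y":0.001,"z":0,"wx":0,"wy":0,"wz":-0.0273,"gripper":-1},{"x":-0.084,"y":0.001,"z":0,"wx":0,"wy":0,"wz":-0.0273,"gripper":-1}]'
python3 go.py .6366 .0797 .2435 29.5
```

```text
clock: 6.5
eef_pos: [0.6361, 0.081, 0.3002]
tcp_rot: [-0.001, 0.505, 0.863, -0.0]
ft_force: [0.6, -0.6, -1.3]
width: 0.0217
grip_force: 50.0
[-0.0015 -0.0001  0.0567] [-0.0006 -0.0006 -0.0006]
```

```bash
python3 -m jog '[{"x":-0.001,"y":0,"z":0.025,"wx":0,"wy":0,"wz":0,"gripper":-1},{"x":-0.001,"y":0,"z":0.045,"wx":0,"wy":0,"wz":0,"gripper":-1},{"x":-0.001,"y":0,"z":0.0565,"wx":0,"wy":0,"wz":0,"gripper":-1},{"x":-0.001,"y":0,"z":0.0565,"wx":0,"wy":0,"wz":0,"gripper":-1},{"x":-0.001,"y":0,"z":0.0565,"wx":0,"wy":0,"wz":0,"gripper":-1}]'
python3 - <<'E'
from go import *
f=imaging.grab_frame("scene")[:,:,::-1];s=arm.read_state();print(s['eef_pos'],s['ft_force'],s['joint_positions'])
cv2.imwrite("pics/k.png",cv2.resize(f[150:280,260:400],None,fx=4,fy=4,interpolation=cv2.INTER_CUBIC))
c,_,_=cal("scene");print(rel(.6261,.0748,.2435,29.5))
E
```

```text
clock: 6.92
eef_pos: [0.6361, 0.0818, 0.2445]
tcp_rot: [-0.001, 0.503, 0.864, -0.0]
ft_force: [-0.0, -0.4, -1.7]
width: 0.022
grip_force: 50.0
[0.6368249  0.08165445 0.24565393] [-1.01466662 -0.79719604 -1.20370335] [ 1.09400920e-01  4.10945898e-01  1.34494235e+00  4.12148663e-04
  1.38486100e+00 -4.06788007e-01]
(array([-0.0007, -0.0127,  0.0021]), array([ 0.0003, -0.    ,  0.0004]))
```

View pics/k.png

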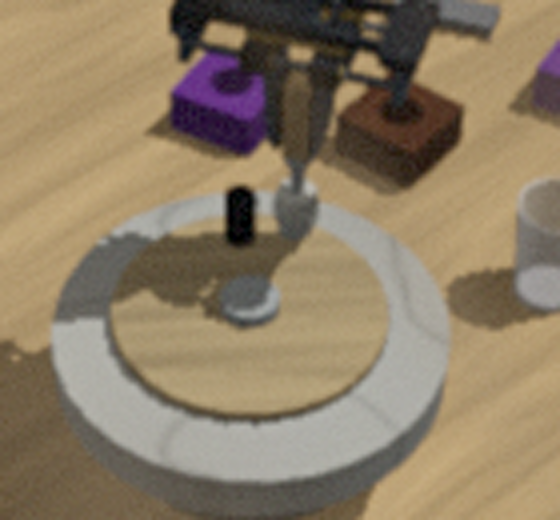

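The roller at crop (297,210) stands beside the knob at (240,215), with a gap of about 10 mm.

```bash
python3 -m jog '[{"x":-0.001,"y":-0.002,"z":0,"wx":0,"wy":0,"wz":0,"gripper":-1},{"x":-0.001,"y":-0.004,"z":0,"wx":0,"wy":0,"wz":0,"gripper":-1},{"x":-0.001,"y":-0.0055,"z":0,"wx":0,"wy":0,"wz":0,"gripper":-1},{"x":-0.001,"y":-0.0065,"z":0,"wx":0,"wy":0,"wz":0,"gripper":-1},{"x":-0.001,"y":-0.007,"z":0,"wx":0,"wy":0,"wz":0,"gripper":-1}]'
python3 -m jog '[{"x":0,"y":-0.0007,"z":0,"wx":0,"wy":0,"wz":0,"gripper":-1},{"x":0,"y":-0.0014,"z":0,"wx":0,"wy":0,"wz":0,"gripper":-1},{"x":0,"y":-0.0021,"z":0,"wx":0,"wy":0,"wz":0,"gripper":-1},{"x":0,"y":-0.0028,"z":0,"wx":0,"wy":0,"wz":0,"gripper":-1},{"x":0,"y":-0.0035,"z":0,"wx":0,"wy":0,"wz":0,"gripper":-1}]'
```

```text
clock: 7.38
eef_pos: [0.6312, 0.0757, 0.2454]
tcp_rot: [0.0, 0.504, 0.864, 0.0]
ft_force: [0.2, 0.7, -2.0]
width: 0.022
grip_force: 50.0
clock: 7.8
eef_pos: [0.6282, 0.0741, 0.2449]
tcp_rot: [-0.0, 0.504, 0.864, -0.0]
ft_force: [-0.8, 0.5, -2.1]
width: 0.0216
grip_force: 50.0
```

```bash
python3 -m jog '[{"x":0,"y":-0.0007,"z":0,"wx":0,"wy":0,"wz":0,"gripper":-1},{"x":0,"y":-0.0014,"z":0,"wx":0,"wy":0,"wz":0,"gripper":-1},{"x":0,"y":-0.0021,"z":0,"wx":0,"wy":0,"wz":0,"gripper":-1},{"x":0,"y":-0.0028,"z":0,"wx":0,"wy":0,"wz":0,"gripper":-1},{"x":0,"y":-0.0035,"z":0,"wx":0,"wy":0,"wz":0,"gripper":-1}]'
```

```text
clock: 8.22
eef_pos: [0.6256, 0.0728, 0.2451]
tcp_rot: [0.0, 0.504, 0.864, 0.001]
ft_force: [0.6, 1.1, -1.2]
width: 0.0221
grip_force: 50.0
```

Run:
```python
import numpy as np
A=np.array([.663,.0095]);th=2.104;r=.0742;yaw=np.radians(29.5)
P0=np.array([.6256,.0728]);y0=yaw;k=0
pos=lambda t:A+r*np.array([np.cos(t),np.sin(t)])
for call in range(4):
    X=np.array([-np.sin(y0),np.cos(y0)]);Y=np.array([np.cos(y0),np.sin(y0)])
    for i in range(5):
        k+=1;v=min(1.7,.11*k);th+=v/12;yaw+=min(v,1.4)/12
        p=pos(th)-P0;print("%.4f %.4f %.4f  v%.2f th%.2f"%(p@X,p@Y,-(yaw-y0)/np.pi,v,th))
    P0=pos(th);y0=yaw;print(P0,np.degrees(y0))
```

```text
0.0007 -0.0007 -0.0029  v0.11 th2.11
0.0006 -0.0020 -0.0088  v0.22 th2.13
0.0005 -0.0041 -0.0175  v0.33 th2.16
0.0002 -0.0068 -0.0292  v0.44 th2.20
-0.0002 -0.0101 -0.0438  v0.55 th2.24
[0.61688193 0.06762713] 37.37816968304882
-0.0002 -0.0041 -0.0175  v0.66 th2.30
-0.0007 -0.0088 -0.0379  v0.77 th2.36
-0.0016 -0.0142 -0.0613  v0.88 th2.43
-0.0032 -0.0201 -0.0875  v0.99 th2.52
-0.0054 -0.0265 -0.1167  v1.10 th2.61
[0.5991086  0.04722969] 58.38662217117901
-0.0005 -0.0075 -0.0321  v1.21 th2.71
-0.0019 -0.0155 -0.0671  v1.32 th2.82
-0.0044 -0.0240 -0.1042  v1.43 th2.94
-0.0083 -0.0327 -0.1414  v1.54 th3.07
-0.0135 -0.0414 -0.1785  v1.65 th3.20
[0.58894445 0.00487238] 90.5200051814327
-0.0013 -0.0104 -0.0371  v1.70 th3.35
-0.0041 -0.0206 -0.0743  v1.70 th3.49
-0.0082 -0.0302 -0.1114  v1.70 th3.63
-0.0137 -0.0392 -0.1485  v1.70 th3.77
-0.0204 -0.0473 -0.1857  v1.70 th3.91
[ 0.6097693  -0.04219268] 123.94254323073072
```

```bash
python3 -m jog '[{"x":0.0006,"y":-0.0007,"z":0,"wx":0,"wy":0,"wz":-0.003,"gripper":-1},{"x":0.0006,"y":-0.002,"z":0,"wx":0,"wy":0,"wz":-0.009,"gripper":-1},{"x":0.0005,"y":-0.004,"z":0,"wx":0,"wy":0,"wz":-0.0175,"gripper":-1},{"x":0.0002,"y":-0.0068,"z":0,"wx":0,"wy":0,"wz":-0.029,"gripper":-1},{"x":-0.0002,"y":-0.0101,"z":0,"wx":0,"wy":0,"wz":-0.0438,"gripper":-1}]'
```

```text
clock: 8.63
eef_pos: [0.6173, 0.0683, 0.2451]
tcp_rot: [0.001, 0.442, 0.897, 0.001]
ft_force: [2.5, 3.5, -3.7]
width: 0.0219
grip_force: 50.0
```

```bash
python3 -m jog '[{"x":-0.0002,"y":-0.0041,"z":0,"wx":0,"wy":0,"wz":-0.0175,"gripper":-1},{"x":-0.0007,"y":-0.0088,"z":0,"wx":0,"wy":0,"wz":-0.038,"gripper":-1},{"x":-0.0016,"y":-0.0142,"z":0,"wx":0,"wy":0,"wz":-0.0613,"gripper":-1},{"x":-0.0032,"y":-0.0201,"z":0,"wx":0,"wy":0,"wz":-0.0875,"gripper":-1},{"x":-0.0054,"y":-0.0265,"z":0,"wx":0,"wy":0,"wz":-0.1167,"gripper":-1}]'
```

```text
clock: 9.05
eef_pos: [0.5987, 0.0482, 0.2451]
tcp_rot: [0.0, 0.27, 0.963, 0.001]
ft_force: [1.5, 2.6, -2.2]
width: 0.0221
grip_force: 50.0
```

```bash
python3 -m jog '[{"x":-0.0005,"y":-0.0075,"z":0,"wx":0,"wy":0,"wz":-0.032,"gripper":-1},{"x":-0.0019,"y":-0.0155,"z":0,"wx":0,"wy":0,"wz":-0.067,"gripper":-1},{"x":-0.0044,"y":-0.024,"z":0,"wx":0,"wy":0,"wz":-0.104,"gripper":-1},{"x":-0.0083,"y":-0.0327,"z":0,"wx":0,"wy":0,"wz":-0.141,"gripper":-1},{"x":-0.0135,"y":-0.0414,"z":0,"wx":0,"wy":0,"wz":-0.1785,"gripper":-1}]'
```

```text
clock: 9.47
eef_pos: [0.5872, 0.0053, 0.245]
tcp_rot: [-0.001, -0.008, 1.0, 0.001]
ft_force: [-1.3, 2.4, -1.4]
width: 0.0216
grip_force: 50.0
```

```bash
python3 -m jog '[{"x":-0.0013,"y":-0.0106,"z":0,"wx":0,"wy":0,"wz":-0.03,"gripper":-1},{"x":-0.0041,"y":-0.0212,"z":0,"wx":0,"wy":0,"wz":-0.05,"gripper":-1},{"x":-0.006,"y":-0.026,"z":-0.005,"wx":0,"wy":0,"wz":-0.05,"gripper":-1},{"x":-0.006,"y":-0.026,"z":-0.035,"wx":0,"wy":0,"wz":-0.05,"gripper":-1},{"x":-0.006,"y":-0.026,"z":-0.075,"wx":0,"wy":0,"wz":-0.05,"gripper":-1}]'
python3 go.py .507 -.05 .31 60
```

```text
clock: 9.88
eef_pos: [0.5927, -0.0219, 0.3175]
tcp_rot: [-0.005, -0.082, 0.997, 0.0]
ft_force: [0.7, -0.1, -1.0]
width: 0.0218
grip_force: 50.0
[ 0.0891 -0.0138  0.0082] [-0.0006 -0.0029  0.2187]
```

```bash
python3 go.py .5251 -.1284 .30 45
python3 - <<'E'
from h import *
for i in range(3):
    s=arm.read_state();f=imaging.grab_frame("side")
    cv2.imwrite(f"pics/t{i}.png",f[:,:,::-1]);print(s['clock'])
E
```

```text
[ 0.0839 -0.0941  0.0181] [-0.001  -0.0029  0.3021]
9.8833
9.9333
9.9833
```

```bash
python3 -m jog '[{"x":0.026,"y":-0.029,"z":0.003,"wx":0,"wy":0,"wz":0.039,"gripper":-1},{"x":0.05,"y":-0.056,"z":0.006,"wx":0,"wy":0,"wz":0.078,"gripper":-1},{"x":0.072,"y":-0.08,"z":0.012,"wx":0,"wy":0,"wz":0.117,"gripper":-1},{"x":0.084,"y":-0.094,"z":0.018,"wx":0,"wy":0,"wz":0.156,"gripper":-1},{"x":0.084,"y":-0.094,"z":0.018,"wx":0,"wy":0,"wz":0.195,"gripper":-1}]'
python3 go.py .5251 -.1284 .1743 45
cat > kn.py <<'E'
from h import *
A=np.array([.663,.0095])
def knob(n="scene"):
    # knob angle from the dark blob whose ray at z=.161 lies nearest radius 75 mm
    t=arm.read_state()['clock'];f=imaging.grab_frame(n)
    m=(f.max(2)<45).astype(np.uint8);k,l,st,ce=cv2.connectedComponentsWithStats(m);best=[]
    for i in range(1,k):
        if 35<st[i,4]<130 and st[i,2]<14 and st[i,3]<22:
            p=plane(n,[ce[i]],.160)[0,:2]-A;r=np.hypot(*p)
            if abs(r-.075)<.012: best.append((abs(r-.075),np.arctan2(p[1],p[0]),r,st[i,4]))
    return (t,)+(min(best)[1:] if best else (None,)),f
E
python3 - <<'E'
from kn import *
for n in("scene","side","scene","side","scene"):
    r,f=knob(n);print(n,r)
    cv2.imwrite(f"pics/q_{n}.png",f[:,:,::-1])
E
```

```text
clock: 10.45
eef_pos: [0.5237, -0.1307, 0.2997]
tcp_rot: [-0.003, 0.227, 0.974, -0.001]
ft_force: [0.2, 0.3, -2.7]
width: 0.0216
grip_force: 50.0
[-0.0009  0.0031  0.1253] [-0.0015 -0.0014  0.1044]
scene (10.45, np.float64(-0.9430699882115218), np.float64(0.0750131250285893), np.int32(97))
side (10.5, np.float64(-0.8587719943798604), np.float64(0.07437635192756666), np.int32(67))
scene (10.55, np.float64(-0.7620709935082715), np.float64(0.07477127671642533), np.int32(93))
side (10.6, np.float64(-0.6733435469147296), np.float64(0.07293459625562213), np.int32(67))
scene (10.65, np.float64(-0.5954125157277294), np.float64(0.0748871780221205), np.int32(98))
```

```bash
python3 -m jog '[{"x":-0.001,"y":0.002,"z":0.025,"wx":0,"wy":0,"wz":0.039,"gripper":-1},{"x":-0.001,"y":0.002,"z":0.06,"wx":0,"wy":0,"wz":0.078,"gripper":-1},{"x":-0.001,"y":0.002,"z":0.095,"wx":0,"wy":0,"wz":0.1044,"gripper":-1},{"x":-0.001,"y":0.002,"z":0.118,"wx":0,"wy":0,"wz":0.1044,"gripper":-1},{"x":-0.001,"y":0.002,"z":0.125,"wx":0,"wy":0,"wz":0.1044,"gripper":-1}]'
python3 - <<'E'
from kn import *
for n in("scene","side","scene","side"):
    r,f=knob(n);print(n,r);s=arm.read_state();p=s['eef_pos'];u=np.array([1,1])/2**.5
    print(p,"d",(A-p[:2])@u,"tang",(A-p[:2])@[-u[1],u[0]],s['ft_force'],"Fy",s['ft_force'][:2]@u)
cv2.imwrite("pics/press.png",f[:,:,::-1])
E
python3 go.py .530 -.1235 .1743 45
```

```text
clock: 11.12
eef_pos: [0.5268, -0.1252, 0.1727]
tcp_rot: [-0.004, 0.376, 0.926, -0.001]
ft_force: [-0.5, 0.8, -1.7]
width: 0.0218
grip_force: 50.0
scene (11.1167, np.float64(0.23053423790636185), np.float64(0.07541179242462988), np.int32(90))
[ 0.52742433 -0.12543164  0.17346271] d 0.1912775500525088 tang -0.00045539442716727163 [ 0.4688845   0.46172805 -3.02183125] Fy 0.6580424434203505
side (11.1667, np.float64(0.3255117173928363), np.float64(0.07486694299743141), np.int32(67))
[ 0.52877919 -0.12587986  0.17579816] d 0.19063646480155066 tang 0.000819569604570497 [-0.16838477 -0.15618973 -1.36921045] Fy -0.22950883530418228
scene (11.2167, np.float64(0.3966653086152168), np.float64(0.07544550066421889), np.int32(89))
[ 0.52994732 -0.12628968  0.17751786] d 0.1901002616927923 tang 0.0019353512804199946 [ 1.07967975  0.23676301 -1.74365289] Fy 0.9308656019839147
side (11.2667, np.float64(0.5159566238065406), np.float64(0.07454117234018062), np.int32(73))
[ 0.5305786  -0.12658138  0.17855947] d 0.18986013363038134 tang 0.0025879997848585884 [ 0.17901026 -0.93017757 -1.77428696] Fy -0.5311554997045883
[0.0026 0.0018 0.0043] [0.0005 0.0009 0.0038]
```

```bash
cat > plan.py <<'E'
# plan.py d_now gap_end k_ref t_ref omega [d omega/dt] : y shifts (mm) for two successive calls
import sys;from h import *
d,ge,k0,t0,w=map(float,sys.argv[1:6]);dw=float(sys.argv[6]) if len(sys.argv)>6 else 0
t=arm.read_state()['clock'];B=np.pi/4
dc=lambda t:168+7*np.cos(k0+w*(t-t0)+dw*(t-t0)**2/2-B)
gs=d-dc(t);T=t+np.arange(1,11)/12
g=np.r_[np.linspace(gs,ge,6)[1:],[ge]*5];D=dc(T)+g
print("gap now %.1f"%gs,"| y",(d-D[:5]).round(1),"d %.1f"%round(D[4],1),"| y",(D[4]-D[5:]).round(1),"d %.1f"%D[9])
E
python3 plan.py 190 8 .397 11.2167 1.74
```

```text
gap now 15.2 | y [1.3 2.7 4.3 6.  7.9] d 182.1 | y [0.6 1.2 2.  2.9 3.8] d 178.3
```

```bash
python3 -m jog '[{"x":0.0026,"y":0.0013,"z":0.004,"wx":0,"wy":0,"wz":0.002,"gripper":-1},{"x":0.0026,"y":0.0027,"z":0.004,"wx":0,"wy":0,"wz":0.002,"gripper":-1},{"x":0.0026,"y":0.0043,"z":0.004,"wx":0,"wy":0,"wz":0.002,"gripper":-1},{"x":0.0026,"y":0.006,"z":0.004,"wx":0,"wy":0,"wz":0.002,"gripper":-1},{"x":0.0026,"y":0.0079,"z":0.004,"wx":0,"wy":0,"wz":0.002,"gripper":-1}]'
cat > chk.py <<'E'
from kn import *
u=np.array([1,1])/2**.5
def sh(): s=arm.read_state();p=s['eef_pos'];print("t %.3f d %.1f Fy %.2f (out) z %.3f tang %.1f"%(s['clock'],(A-p[:2])@u*1e3,-(s['ft_force'][:2]@u),p[2],(A-p[:2])@[-u[1],u[0]]*1e3))
sh()
import sys
for n in sys.argv[1:]: print(n,knob(n)[0][:2]);sh()
E
python3 chk.py scene; python3 plan.py 182.1 5 .397 11.2167 1.74
```

```text
clock: 11.73
eef_pos: [0.5332, -0.119, 0.1735]
tcp_rot: [0.001, 0.381, 0.925, 0.0]
ft_force: [0.1, 1.4, -2.2]
width: 0.0217
grip_force: 50.0
t 11.733 d 182.7 Fy -1.05 (out) z 0.173 tang -0.9
scene (11.7333, np.float64(1.287510688944282))
t 11.783 d 182.3 Fy 0.22 (out) z 0.173 tang -0.9
gap now 8.3 | y [1.3 2.7 4.2 5.8 7.4] d 174.7 | y [1.  2.  3.  4.  4.9] d 169.8
```

```bash
python3 -m jog '[{"x":0,"y":0.0013,"z":0,"wx":0,"wy":0,"wz":0,"gripper":-1},{"x":0,"y":0.0027,"z":0,"wx":0,"wy":0,"wz":0,"gripper":-1},{"x":0,"y":0.0042,"z":0,"wx":0,"wy":0,"wz":0,"gripper":-1},{"x":0,"y":0.0058,"z":0,"wx":0,"wy":0,"wz":0,"gripper":-1},{"x":0,"y":0.0074,"z":0,"wx":0,"wy":0,"wz":0,"gripper":-1}]'
python3 chk.py; python3 plan.py 174.7 2.5 .397 11.2167 1.738
```

```text
clock: 12.2
eef_pos: [0.5381, -0.1138, 0.1729]
tcp_rot: [0.0, 0.381, 0.925, -0.0]
ft_force: [-0.4, -0.7, -2.2]
width: 0.0219
grip_force: 50.0
t 12.200 d 175.4 Fy 0.80 (out) z 0.173 tang -1.1
gap now 5.0 | y [1.5 3.  4.5 6.  7.4] d 167.3 | y [0.9 1.6 2.3 2.9 3.3] d 164.0
```

```bash
python3 -m jog '[{"x":0,"y":0.0015,"z":0,"wx":0,"wy":0,"wz":0,"gripper":-1},{"x":0,"y":0.003,"z":0,"wx":0,"wy":0,"wz":0,"gripper":-1},{"x":0,"y":0.0045,"z":0,"wx":0,"wy":0,"wz":0,"gripper":-1},{"x":0,"y":0.006,"z":0,"wx":0,"wy":0,"wz":0,"gripper":-1},{"x":0,"y":0.0074,"z":0,"wx":0,"wy":0,"wz":0,"gripper":-1}]'
python3 chk.py; python3 plan.py 167.3 1 .397 11.2167 1.738
```

```text
clock: 12.62
eef_pos: [0.5434, -0.1085, 0.173]
tcp_rot: [0.0, 0.381, 0.925, -0.0]
ft_force: [-0.1, -0.0, -2.2]
width: 0.0217
grip_force: 50.0
t 12.617 d 168.0 Fy 0.10 (out) z 0.173 tang -1.2
gap now 2.5 | y [1.2 2.2 3.2 4.1 4.8] d 162.5 | y [0.3 0.5 0.5 0.3 0.1] d 162.4
```

```bash
python3 -m jog '[{"x":0,"y":0.0012,"z":0,"wx":0,"wy":0,"wz":0,"gripper":-1},{"x":0,"y":0.0022,"z":0,"wx":0,"wy":0,"wz":0,"gripper":-1},{"x":0,"y":0.0032,"z":0,"wx":0,"wy":0,"wz":0,"gripper":-1},{"x":0,"y":0.0041,"z":0,"wx":0,"wy":0,"wz":0,"gripper":-1},{"x":0,"y":0.0048,"z":0,"wx":0,"wy":0,"wz":0,"gripper":-1}]'
python3 chk.py; python3 plan.py 162.5 0 .397 11.2167 1.738
```

```text
clock: 13.03
eef_pos: [0.5467, -0.1051, 0.173]
tcp_rot: [0.0, 0.381, 0.925, -0.0]
ft_force: [-0.4, 0.4, -2.6]
width: 0.0219
grip_force: 50.0
t 13.033 d 163.3 Fy -0.05 (out) z 0.173 tang -1.2
gap now 1.0 | y [0.5 0.9 1.1 1.1 1.1] d 161.4 | y [-0.4 -1.  -1.6 -2.4 -3.2] d 164.7
```

```bash
python3 -m jog '[{"x":0,"y":0.0005,"z":0,"wx":0,"wy":0,"wz":0,"gripper":-1},{"x":0,"y":0.0009,"z":0,"wx":0,"wy":0,"wz":0,"gripper":-1},{"x":0,"y":0.0011,"z":0,"wx":0,"wy":0,"wz":0,"gripper":-1},{"x":0,"y":0.0011,"z":0,"wx":0,"wy":0,"wz":0,"gripper":-1},{"x":0,"y":0.0011,"z":0,"wx":0,"wy":0,"wz":0,"gripper":-1}]'
python3 chk.py side; python3 plan.py 161.4 -1 .397 11.2167 1.738
```

```text
clock: 13.45
eef_pos: [0.5474, -0.1044, 0.173]
tcp_rot: [0.0, 0.381, 0.925, -0.0]
ft_force: [-0.8, -0.7, -0.8]
width: 0.0217
grip_force: 50.0
t 13.450 d 162.3 Fy 1.05 (out) z 0.173 tang -1.2
side (13.45, np.float64(-2.0175015873151314))
t 13.500 d 162.3 Fy 0.36 (out) z 0.173 tang -1.2
gap now -0.3 | y [-0.3 -0.8 -1.4 -2.1 -2.8] d 164.2 | y [-1. -2. -3. -4. -5.] d 169.2
```

```bash
python3 -m jog '[{"x":0,"y":-0.0003,"z":0,"wx":0,"wy":0,"wz":0,"gripper":-1},{"x":0,"y":-0.0008,"z":0,"wx":0,"wy":0,"wz":0,"gripper":-1},{"x":0,"y":-0.0014,"z":0,"wx":0,"wy":0,"wz":0,"gripper":-1},{"x":0,"y":-0.0021,"z":0,"wx":0,"wy":0,"wz":0,"gripper":-1},{"x":0,"y":-0.0028,"z":0,"wx":0,"wy":0,"wz":0,"gripper":-1}]'
python3 chk.py; python3 plan.py 164.2 -2 .397 11.2167 1.738
```

```text
clock: 13.92
eef_pos: [0.5454, -0.1065, 0.173]
tcp_rot: [0.0, 0.381, 0.925, -0.0]
ft_force: [-0.9, 0.5, -2.1]
width: 0.0217
grip_force: 50.0
t 13.917 d 165.2 Fy 0.32 (out) z 0.173 tang -1.2
gap now -1.0 | y [-0.8 -1.6 -2.4 -3.2 -4. ] d 168.2 | y [-0.9 -1.8 -2.6 -3.3 -3.9] d 172.0
```

```bash
python3 -m jog '[{"x":0,"y":-0.0008,"z":0,"wx":0,"wy":0,"wz":0,"gripper":-1},{"x":0,"y":-0.0016,"z":0,"wx":0,"wy":0,"wz":0,"gripper":-1},{"x":0,"y":-0.0024,"z":0,"wx":0,"wy":0,"wz":0,"gripper":-1},{"x":0,"y":-0.0032,"z":0,"wx":0,"wy":0,"wz":0,"gripper":-1},{"x":0,"y":-0.004,"z":0,"wx":0,"wy":0,"wz":0,"gripper":-1}]'
python3 chk.py; python3 plan.py 168.2 -3 .397 11.2167 1.738
```

```text
clock: 14.33
eef_pos: [0.5422, -0.1096, 0.1729]
tcp_rot: [-0.0, 0.381, 0.925, -0.0]
ft_force: [-0.7, -1.6, -1.2]
width: 0.0216
grip_force: 50.0
t 14.333 d 169.6 Fy 1.59 (out) z 0.173 tang -1.2
gap now -2.0 | y [-0.7 -1.4 -2.  -2.5 -2.8] d 171.0 | y [-0.4 -0.8 -0.9 -1.  -0.8] d 171.9
```

```bash
python3 -m jog '[{"x":0,"y":-0.0007,"z":0,"wx":0,"wy":0,"wz":0,"gripper":-1},{"x":0,"y":-0.0014,"z":0,"wx":0,"wy":0,"wz":0,"gripper":-1},{"x":0,"y":-0.002,"z":0,"wx":0,"wy":0,"wz":0,"gripper":-1},{"x":0,"y":-0.0025,"z":0,"wx":0,"wy":0,"wz":0,"gripper":-1},{"x":0,"y":-0.0028,"z":0,"wx":0,"wy":0,"wz":0,"gripper":-1}]'
python3 chk.py; python3 plan.py 171 -3.5 .397 11.2167 1.738
```

```text
clock: 14.75
eef_pos: [0.5397, -0.112, 0.1728]
tcp_rot: [-0.001, 0.381, 0.925, -0.001]
ft_force: [-4.0, -4.1, -0.6]
width: 0.0216
grip_force: 50.0
t 14.750 d 173.1 Fy 5.74 (out) z 0.173 tang -1.3
gap now -3.0 | y [-0.4 -0.6 -0.7 -0.6 -0.4] d 171.4 | y [0.3 0.7 1.2 1.9 2.6] d 168.8
```

```bash
python3 plan.py 171 -2.7 .397 11.2167 1.738; python3 -m jog '[{"x":0,"y":-0.0004,"z":0,"wx":0,"wy":0,"wz":0,"gripper":-1},{"x":0,"y":-0.0008,"z":0,"wx":0,"wy":0,"wz":0,"gripper":-1},{"x":0,"y":-0.001,"z":0,"wx":0,"wy":0,"wz":0,"gripper":-1},{"x":0,"y":-0.0011,"z":0,"wx":0,"wy":0,"wz":0,"gripper":-1},{"x":0,"y":-0.001,"z":0,"wx":0,"wy":0,"wz":0,"gripper":-1}]'
python3 chk.py side; python3 plan.py 172 -2.7 .397 11.2167 1.738
```

```text
gap now -3.0 | y [-0.5 -0.9 -1.1 -1.2 -1.2] d 172.2 | y [0.3 0.7 1.2 1.9 2.6] d 169.6
clock: 15.17
eef_pos: [0.5388, -0.1127, 0.1727]
tcp_rot: [-0.001, 0.381, 0.925, -0.001]
ft_force: [-4.8, -4.2, -0.4]
width: 0.022
grip_force: 50.0
t 15.167 d 174.2 Fy 6.32 (out) z 0.173 tang -1.4
side (15.1667, np.float64(0.8424293887894698))
t 15.217 d 174.2 Fy 5.23 (out) z 0.173 tang -1.4
gap now -2.7 | y [0.3 0.8 1.4 2.1 2.9] d 169.1 | y [0.9 1.8 2.8 3.8 4.9] d 164.2
```

```bash
python3 plan.py 172 -2.5 .85 15.1667 1.58 0.05
```

```text
gap now -2.9 | y [0.1 0.3 0.7 1.1 1.7] d 170.3 | y [0.7 1.5 2.4 3.3 4.2] d 166.1
```

```bash
python3 -m jog '[{"x":0,"y":0.0001,"z":0,"wx":0,"wy":0,"wz":0,"gripper":-1},{"x":0,"y":0.0003,"z":0,"wx":0,"wy":0,"wz":0,"gripper":-1},{"x":0,"y":0.0007,"z":0,"wx":0,"wy":0,"wz":0,"gripper":-1},{"x":0,"y":0.0011,"z":0,"wx":0,"wy":0,"wz":0,"gripper":-1},{"x":0,"y":0.0017,"z":0,"wx":0,"wy":0,"wz":0,"gripper":-1}]'
python3 chk.py side; python3 plan.py 170.3 -2.5 .85 15.1667 1.58 .05
```

```text
clock: 15.63
eef_pos: [0.54, -0.1113, 0.1727]
tcp_rot: [-0.001, 0.381, 0.925, -0.001]
ft_force: [-3.9, -4.1, -1.8]
width: 0.0222
grip_force: 50.0
t 15.633 d 172.4 Fy 5.63 (out) z 0.173 tang -1.5
side (15.6333, np.float64(1.5308975344021982))
t 15.683 d 172.1 Fy 3.51 (out) z 0.173 tang -1.5
gap now -2.1 | y [0.8 1.7 2.7 3.7 4.7] d 165.6 | y [0.9 1.9 2.8 3.6 4.4] d 161.1
```

```bash
python3 plan.py 170.3 -2.4 1.54 15.6333 1.52 .08
```

```text
gap now -2.4 | y [0.7 1.4 2.3 3.1 4. ] d 166.3 | y [0.9 1.8 2.7 3.6 4.4] d 161.9
```

```bash
python3 -m jog '[{"x":0,"y":0.0007,"z":0,"wx":0,"wy":0,"wz":0,"gripper":-1},{"x":0,"y":0.0014,"z":0,"wx":0,"wy":0,"wz":0,"gripper":-1},{"x":0,"y":0.0023,"z":0,"wx":0,"wy":0,"wz":0,"gripper":-1},{"x":0,"y":0.0031,"z":0,"wx":0,"wy":0,"wz":0,"gripper":-1},{"x":0,"y":0.004,"z":0,"wx":0,"wy":0,"wz":0,"gripper":-1}]'
python3 chk.py side; python3 plan.py 166.3 -2.5 1.54 15.6333 1.52 .08
```

```text
clock: 16.1
eef_pos: [0.543, -0.1083, 0.1727]
tcp_rot: [-0.001, 0.381, 0.925, -0.001]
ft_force: [-4.3, -3.5, -0.9]
width: 0.0218
grip_force: 50.0
t 16.100 d 168.2 Fy 5.54 (out) z 0.173 tang -1.5
side (16.1, np.float64(2.202556647110238))
t 16.150 d 167.8 Fy 3.32 (out) z 0.173 tang -1.5
gap now -1.8 | y [1.  2.1 3.1 4.1 5. ] d 161.3 | y [0.7 1.3 1.9 2.3 2.6] d 158.7
```

```bash
python3 plan.py 166.3 -2.4 2.21 16.1 1.47 .08
```

```text
gap now -2.2 | y [0.9 1.8 2.7 3.5 4.3] d 162.0 | y [0.7 1.4 2.  2.4 2.8] d 159.1
```

```bash
python3 -m jog '[{"x":0,"y":0.0009,"z":0,"wx":0,"wy":0,"wz":0,"gripper":-1},{"x":0,"y":0.0018,"z":0,"wx":0,"wy":0,"wz":0,"gripper":-1},{"x":0,"y":0.0027,"z":0,"wx":0,"wy":0,"wz":0,"gripper":-1},{"x":0,"y":0.0035,"z":0,"wx":0,"wy":0,"wz":0,"gripper":-1},{"x":0,"y":0.0043,"z":0,"wx":0,"wy":0,"wz":0,"gripper":-1}]'
python3 chk.py side; python3 plan.py 162 -2.4 2.21 16.1 1.47 .08
```

```text
clock: 16.57
eef_pos: [0.5463, -0.1051, 0.1728]
tcp_rot: [-0.001, 0.381, 0.925, -0.001]
ft_force: [-4.3, -3.2, -1.8]
width: 0.0217
grip_force: 50.0
t 16.567 d 163.6 Fy 5.28 (out) z 0.173 tang -1.5
side (16.5667, np.float64(2.8910481856670196))
t 16.617 d 163.2 Fy 4.31 (out) z 0.173 tang -1.4
gap now -1.9 | y [0.8 1.5 2.1 2.6 3.1] d 158.9 | y [ 0.2  0.3  0.3  0.2 -0.1] d 159.0
```

```bash
python3 plan.py 162 -2.3 2.895 16.5667 1.50 .04
```

```text
gap now -2.0 | y [0.7 1.4 2.  2.5 2.9] d 159.1 | y [0.2 0.4 0.4 0.3 0. ] d 159.0
```

```bash
python3 -m jog '[{"x":0,"y":0.0007,"z":0,"wx":0,"wy":0,"wz":0,"gripper":-1},{"x":0,"y":0.0014,"z":0,"wx":0,"wy":0,"wz":0,"gripper":-1},{"x":0,"y":0.002,"z":0,"wx":0,"wy":0,"wz":0,"gripper":-1},{"x":0,"y":0.0025,"z":0,"wx":0,"wy":0,"wz":0,"gripper":-1},{"x":0,"y":0.0029,"z":0,"wx":0,"wy":0,"wz":0,"gripper":-1}]'
python3 chk.py side; python3 plan.py 159.1 -2.3 2.895 16.5667 1.50 .04
```

```text
clock: 17.03
eef_pos: [0.5484, -0.1032, 0.1729]
tcp_rot: [-0.0, 0.381, 0.925, -0.001]
ft_force: [-4.5, -4.9, -0.3]
width: 0.0221
grip_force: 50.0
t 17.033 d 160.7 Fy 6.60 (out) z 0.173 tang -1.3
side (17.0333, np.float64(-2.7057880921093966))
t 17.083 d 160.6 Fy 5.11 (out) z 0.173 tang -1.3
gap now -2.1 | y [ 0.2  0.3  0.3  0.1 -0.1] d 159.2 | y [-0.4 -0.9 -1.5 -2.1 -2.9] d 162.1
```

```bash
python3 plan.py 159.1 -1.8 3.58 17.0333 1.48 -.1
```

```text
gap now -2.2 | y [ 0.1  0.1  0.  -0.2 -0.5] d 159.6 | y [-0.3 -0.7 -1.2 -1.8 -2.4] d 162.0
```

```bash
python3 -m jog '[{"x":0,"y":0.0001,"z":0,"wx":0,"wy":0,"wz":0,"gripper":-1},{"x":0,"y":0.0001,"z":0,"wx":0,"wy":0,"wz":0,"gripper":-1},{"x":0,"y":0,"z":0,"wx":0,"wy":0,"wz":0,"gripper":-1},{"x":0,"y":-0.0002,"z":0,"wx":0,"wy":0,"wz":0,"gripper":-1},{"x":0,"y":-0.0005,"z":0,"wx":0,"wy":0,"wz":0,"gripper":-1}]'
python3 chk.py side; python3 plan.py 159.6 -1.8 3.58 17.0333 1.48 -.1
```

```text
clock: 17.5
eef_pos: [0.5484, -0.1034, 0.173]
tcp_rot: [-0.0, 0.381, 0.925, -0.0]
ft_force: [-3.4, -3.3, -1.1]
width: 0.0214
grip_force: 50.0
t 17.500 d 160.9 Fy 4.71 (out) z 0.173 tang -1.2
side (17.5, np.float64(-2.0367335383385146))
t 17.550 d 161.0 Fy 5.42 (out) z 0.173 tang -1.2
gap now -2.0 | y [-0.4 -0.9 -1.5 -2.1 -2.8] d 162.4 | y [-0.7 -1.4 -2.2 -3.  -3.8] d 166.1
```

```bash
python3 plan.py 159.6 -1.5 4.248 17.5 1.43 -.12
```

```text
gap now -1.9 | y [-0.4 -1.  -1.6 -2.2 -3. ] d 162.6 | y [-0.7 -1.4 -2.2 -2.9 -3.7] d 166.3
```

```bash
python3 -m jog '[{"x":0,"y":-0.0005,"z":0,"wx":0,"wy":0,"wz":0,"gripper":-1},{"x":0,"y":-0.001,"z":0,"wx":0,"wy":0,"wz":0,"gripper":-1},{"x":0,"y":-0.0016,"z":0,"wx":0,"wy":0,"wz":0,"gripper":-1},{"x":0,"y":-0.0022,"z":0,"wx":0,"wy":0,"wz":0,"gripper":-1},{"x":0,"y":-0.003,"z":0,"wx":0,"wy":0,"wz":0,"gripper":-1}]'
python3 chk.py side; python3 plan.py 162.6 -1.6 4.248 17.5 1.43 -.12
```

```text
clock: 17.97
eef_pos: [0.5466, -0.1054, 0.173]
tcp_rot: [0.0, 0.381, 0.925, -0.0]
ft_force: [-2.6, -2.9, -0.8]
width: 0.0217
grip_force: 50.0
t 17.967 d 163.6 Fy 3.85 (out) z 0.173 tang -1.1
side (17.9667, np.float64(-1.3840319863273685))
t 18.017 d 163.9 Fy 6.33 (out) z 0.173 tang -1.1
gap now -1.9 | y [-0.8 -1.6 -2.4 -3.2 -4. ] d 166.6 | y [-0.8 -1.5 -2.2 -2.9 -3.6] d 170.2
```

```bash
python3 -m jog '[{"x":0,"y":-0.001,"z":0,"wx":0,"wy":0,"wz":0,"gripper":-1},{"x":0,"y":-0.0017,"z":0,"wx":0,"wy":0,"wz":0,"gripper":-1},{"x":0,"y":-0.0024,"z":0,"wx":0,"wy":0,"wz":0,"gripper":-1},{"x":0,"y":-0.0032,"z":0,"wx":0,"wy":0,"wz":0,"gripper":-1},{"x":0,"y":-0.004,"z":0,"wx":0,"wy":0,"wz":0,"gripper":-1}]'
python3 chk.py; python3 plan.py 166.6 -1.7 4.90 17.9667 1.37 -.12
```

```text
clock: 18.43
eef_pos: [0.5438, -0.1081, 0.173]
tcp_rot: [0.0, 0.381, 0.925, 0.0]
ft_force: [-2.3, -4.1, -0.9]
width: 0.0218
grip_force: 50.0
t 18.433 d 167.5 Fy 4.52 (out) z 0.173 tang -1.1
gap now -1.6 | y [-0.7 -1.5 -2.2 -2.8 -3.5] d 170.1 | y [-0.6 -1.1 -1.6 -2.1 -2.4] d 172.5
```

```bash
python3 -m jog '[{"x":0,"y":-0.0007,"z":0,"wx":0,"wy":0,"wz":0,"gripper":-1},{"x":0,"y":-0.0015,"z":0,"wx":0,"wy":0,"wz":0,"gripper":-1},{"x":0,"y":-0.0022,"z":0,"wx":0,"wy":0,"wz":0,"gripper":-1},{"x":0,"y":-0.0028,"z":0,"wx":0,"wy":0,"wz":0,"gripper":-1},{"x":0,"y":-0.0035,"z":0,"wx":0,"wy":0,"wz":0,"gripper":-1}]'
python3 chk.py side; python3 plan.py 170.1 -1.9 4.90 17.9667 1.37 -.12
```

```text
clock: 18.85
eef_pos: [0.5415, -0.1105, 0.173]
tcp_rot: [0.0, 0.381, 0.925, 0.0]
ft_force: [-1.6, -1.6, -1.5]
width: 0.022
grip_force: 50.0
t 18.850 d 170.7 Fy 2.21 (out) z 0.173 tang -1.1
side (18.85, np.float64(-0.3251972091295572))
t 18.900 d 171.0 Fy 3.18 (out) z 0.173 tang -1.1
gap now -2.0 | y [-0.6 -1.1 -1.6 -2.  -2.4] d 172.5 | y [-0.3 -0.5 -0.6 -0.6 -0.6] d 173.1
```

```bash
python3 plan.py 170.1 -1.5 5.96 18.85 1.14 -.12
```

```text
gap now -1.4 | y [-0.5 -1.  -1.5 -1.9 -2.2] d 172.3 | y [-0.3 -0.6 -0.8 -1.  -1.1] d 173.4
```

```bash
python3 -m jog '[{"x":0,"y":-0.0005,"z":0,"wx":0,"wy":0,"wz":0,"gripper":-1},{"x":0,"y":-0.001,"z":0,"wx":0,"wy":0,"wz":0,"gripper":-1},{"x":0,"y":-0.0014,"z":0,"wx":0,"wy":0,"wz":0,"gripper":-1},{"x":0,"y":-0.0018,"z":0,"wx":0,"wy":0,"wz":0,"gripper":-1},{"x":0,"y":-0.0021,"z":0,"wx":0,"wy":0,"wz":0,"gripper":-1}]'
python3 chk.py side; python3 plan.py 172.2 -1.6 5.96 18.85 1.14 -.12
```

```text
clock: 19.32
eef_pos: [0.5397, -0.1122, 0.173]
tcp_rot: [0.0, 0.381, 0.925, -0.0]
ft_force: [-2.9, -3.4, -1.5]
width: 0.0214
grip_force: 50.0
t 19.317 d 173.2 Fy 4.43 (out) z 0.173 tang -1.2
side (19.3167, np.float64(0.16474093409492602))
t 19.367 d 173.3 Fy 4.88 (out) z 0.173 tang -1.2
gap now -1.8 | y [-0.3 -0.6 -0.9 -1.  -1.2] d 173.4 | y [-0.  -0.   0.1  0.2  0.3] d 173.0
```

```bash
python3 plan.py 172.2 -1.4 6.45 19.3167 1.02 -.06
```

```text
gap now -1.7 | y [-0.4 -0.7 -0.9 -1.2 -1.3] d 173.5 | y [-0.1 -0.1 -0.   0.   0.2] d 173.4
```

```bash
python3 -m jog '[{"x":0,"y":-0.0004,"z":0,"wx":0,"wy":0,"wz":0,"gripper":-1},{"x":0,"y":-0.0007,"z":0,"wx":0,"wy":0,"wz":0,"gripper":-1},{"x":0,"y":-0.0009,"z":0,"wx":0,"wy":0,"wz":0,"gripper":-1},{"x":0,"y":-0.0011,"z":0,"wx":0,"wy":0,"wz":0,"gripper":-1},{"x":0,"y":-0.0012,"z":0,"wx":0,"wy":0,"wz":0,"gripper":-1}]'
python3 chk.py side; python3 plan.py 173.4 -1.6 6.45 19.3167 1.02 -.06
```

```text
clock: 19.78
eef_pos: [0.5389, -0.113, 0.173]
tcp_rot: [-0.0, 0.381, 0.925, -0.0]
ft_force: [-3.7, -3.8, -1.2]
width: 0.0219
grip_force: 50.0
t 19.783 d 174.4 Fy 5.25 (out) z 0.173 tang -1.2
side (19.7833, np.float64(0.5959431544030129))
t 19.833 d 174.4 Fy 3.89 (out) z 0.173 tang -1.2
gap now -1.6 | y [-0.  -0.   0.1  0.2  0.3] d 173.1 | y [0.2 0.4 0.7 1.  1.3] d 171.7
```

```bash
python3 plan.py 173.4 -1.8 6.88 19.7833 .92 .02
```

```text
gap now -1.5 | y [-0.   0.   0.1  0.2  0.4] d 173.0 | y [0.2 0.3 0.6 0.8 1.1] d 171.8
```

```bash
python3 -m jog '[{"x":0,"y":0,"z":0,"wx":0,"wy":0,"wz":0,"gripper":-1},{"x":0,"y":0,"z":0,"wx":0,"wy":0,"wz":0,"gripper":-1},{"x":0,"y":0.0001,"z":0,"wx":0,"wy":0,"wz":0,"gripper":-1},{"x":0,"y":0.0002,"z":0,"wx":0,"wy":0,"wz":0,"gripper":-1},{"x":0,"y":0.0004,"z":0,"wx":0,"wy":0,"wz":0,"gripper":-1}]'
python3 chk.py side; python3 plan.py 173 -1.8 6.88 19.7833 .92 .02
```

```text
clock: 20.25
eef_pos: [0.5389, -0.1128, 0.1729]
tcp_rot: [-0.0, 0.381, 0.925, -0.0]
ft_force: [-3.6, -3.5, -1.5]
width: 0.0216
grip_force: 50.0
t 20.250 d 174.2 Fy 5.06 (out) z 0.173 tang -1.3
side (20.25, np.float64(1.0077624842241484))
t 20.300 d 174.2 Fy 5.30 (out) z 0.173 tang -1.3
gap now -1.7 | y [0.2 0.4 0.7 1.  1.4] d 171.6 | y [0.4 0.8 1.2 1.6 2.1] d 169.6
```

```bash
python3 plan.py 173 -1.9 7.291 20.25 .88 .03
```

```text
gap now -1.8 | y [0.2 0.4 0.7 0.9 1.3] d 171.7 | y [0.3 0.7 1.1 1.5 1.9] d 169.8
```

```bash
python3 -m jog '[{"x":0,"y":0.0002,"z":0,"wx":0,"wy":0,"wz":0,"gripper":-1},{"x":0,"y":0.0004,"z":0,"wx":0,"wy":0,"wz":0,"gripper":-1},{"x":0,"y":0.0007,"z":0,"wx":0,"wy":0,"wz":0,"gripper":-1},{"x":0,"y":0.0009,"z":0,"wx":0,"wy":0,"wz":0,"gripper":-1},{"x":0,"y":0.0013,"z":0,"wx":0,"wy":0,"wz":0,"gripper":-1}]'
python3 chk.py side; python3 plan.py 171.7 -1.9 7.291 20.25 .88 .03
```

```text
clock: 20.72
eef_pos: [0.5397, -0.1119, 0.1729]
tcp_rot: [-0.0, 0.381, 0.925, -0.0]
ft_force: [-3.3, -3.4, -1.3]
width: 0.0215
grip_force: 50.0
t 20.717 d 173.1 Fy 4.74 (out) z 0.173 tang -1.3
side (20.7167, np.float64(1.3956642131541013))
t 20.767 d 172.9 Fy 4.78 (out) z 0.173 tang -1.4
gap now -1.7 | y [0.4 0.8 1.2 1.7 2.2] d 169.5 | y [0.5 1.  1.5 2.  2.5] d 167.0
```

```bash
python3 plan.py 171.7 -2.0 7.68 20.7167 .84 .04
```

```text
gap now -1.9 | y [0.3 0.7 1.1 1.5 2. ] d 169.7 | y [0.4 0.9 1.4 1.8 2.3] d 167.4
```

```bash
python3 -m jog '[{"x":0,"y":0.0003,"z":0,"wx":0,"wy":0,"wz":0,"gripper":-1},{"x":0,"y":0.0007,"z":0,"wx":0,"wy":0,"wz":0,"gripper":-1},{"x":0,"y":0.0011,"z":0,"wx":0,"wy":0,"wz":0,"gripper":-1},{"x":0,"y":0.0015,"z":0,"wx":0,"wy":0,"wz":0,"gripper":-1},{"x":0,"y":0.002,"z":0,"wx":0,"wy":0,"wz":0,"gripper":-1}]'
python3 chk.py side; python3 plan.py 169.7 -2.0 7.68 20.7167 .84 .04
```

```text
clock: 21.18
eef_pos: [0.541, -0.1105, 0.1728]
tcp_rot: [-0.001, 0.381, 0.925, -0.0]
ft_force: [-3.8, -4.3, -1.3]
width: 0.0219
grip_force: 50.0
t 21.183 d 171.1 Fy 5.75 (out) z 0.173 tang -1.4
side (21.1833, np.float64(1.7774164124694471))
t 21.233 d 170.9 Fy 4.30 (out) z 0.173 tang -1.4
gap now -1.8 | y [0.5 1.  1.5 2.1 2.6] d 167.1 | y [0.5 1.  1.5 2.1 2.6] d 164.5
```

```bash
python3 plan.py 169.7 -2.0 8.062 21.1833 .82 .03;python3 -m jog '[{"x":0,"y":0.0004,"z":0,"wx":0,"wy":0,"wz":0,"gripper":-1},{"x":0,"y":0.0009,"z":0,"wx":0,"wy":0,"wz":0,"gripper":-1},{"x":0,"y":0.0014,"z":0,"wx":0,"wy":0,"wz":0,"gripper":-1},{"x":0,"y":0.0019,"z":0,"wx":0,"wy":0,"wz":0,"gripper":-1},{"x":0,"y":0.0024,"z":0,"wx":0,"wy":0,"wz":0,"gripper":-1}]'
python3 chk.py side; python3 plan.py 167.3 -2.0 8.062 21.1833 .82 .03
```

```text
gap now -1.9 | y [0.4 0.9 1.4 1.9 2.4] d 167.3 | y [0.5 1.  1.5 1.9 2.4] d 164.9
clock: 21.65
eef_pos: [0.5428, -0.1087, 0.1729]
tcp_rot: [-0.0, 0.381, 0.925, -0.0]
ft_force: [-4.3, -3.4, -1.6]
width: 0.0217
grip_force: 50.0
t 21.650 d 168.6 Fy 5.51 (out) z 0.173 tang -1.4
side (21.65, np.float64(2.156232507905616))
t 21.700 d 168.4 Fy 4.31 (out) z 0.173 tang -1.4
gap now -1.7 | y [0.5 1.1 1.6 2.2 2.7] d 164.6 | y [0.5 1.  1.4 1.9 2.3] d 162.3
```

Contact has now lasted more than 7 s. I'll keep pressing a little longer for margin.

```bash
python3 -m jog '[{"x":0,"y":0.0005,"z":0,"wx":0,"wy":0,"wz":0,"gripper":-1},{"x":0,"y":0.001,"z":0,"wx":0,"wy":0,"wz":0,"gripper":-1},{"x":0,"y":0.0015,"z":0,"wx":0,"wy":0,"wz":0,"gripper":-1},{"x":0,"y":0.0021,"z":0,"wx":0,"wy":0,"wz":0,"gripper":-1},{"x":0,"y":0.0026,"z":0,"wx":0,"wy":0,"wz":0,"gripper":-1}]'
python3 chk.py; python3 plan.py 164.7 -2.0 8.44 21.65 .83 .02
```

```text
clock: 22.12
eef_pos: [0.5448, -0.1068, 0.1729]
tcp_rot: [-0.0, 0.381, 0.925, -0.0]
ft_force: [-3.2, -4.3, -1.2]
width: 0.0216
grip_force: 50.0
t 22.117 d 165.8 Fy 5.32 (out) z 0.173 tang -1.3
gap now -2.0 | y [0.5 1.  1.4 1.9 2.3] d 162.4 | y [0.4 0.8 1.2 1.5 1.9] d 160.5
```

```bash
python3 -m jog '[{"x":0,"y":0.0005,"z":0,"wx":0,"wy":0,"wz":0,"gripper":-1},{"x":0,"y":0.001,"z":0,"wx":0,"wy":0,"wz":0,"gripper":-1},{"x":0,"y":0.0014,"z":0,"wx":0,"wy":0,"wz":0,"gripper":-1},{"x":0,"y":0.0018,"z":0,"wx":0,"wy":0,"wz":0,"gripper":-1},{"x":0,"y":0.0022,"z":0,"wx":0,"wy":0,"wz":0,"gripper":-1}]'
python3 chk.py side; python3 plan.py 162.5 -1.8 8.44 21.65 .83 .02
```

```text
clock: 22.53
eef_pos: [0.5464, -0.1052, 0.1729]
tcp_rot: [-0.0, 0.381, 0.925, -0.0]
ft_force: [-2.8, -3.0, -0.8]
width: 0.0222
grip_force: 50.0
t 22.533 d 163.6 Fy 4.11 (out) z 0.173 tang -1.3
side (22.5333, np.float64(2.9045596895107284))
t 22.583 d 163.3 Fy 4.93 (out) z 0.173 tang -1.3
gap now -1.6 | y [0.4 0.8 1.2 1.6 2. ] d 160.5 | y [0.3 0.5 0.8 0.9 1.1] d 159.5
```

```bash
python3 -m jog '[{"x":0,"y":0.0004,"z":0,"wx":0,"wy":0,"wz":0,"gripper":-1},{"x":0,"y":0.0008,"z":0,"wx":0,"wy":0,"wz":0,"gripper":-1},{"x":0,"y":0.0012,"z":0,"wx":0,"wy":0,"wz":0,"gripper":-1},{"x":0,"y":0.0016,"z":0,"wx":0,"wy":0,"wz":0,"gripper":-1},{"x":0,"y":0.0019,"z":0,"wx":0,"wy":0,"wz":0,"gripper":-1}]'
python3 chk.py
python3 -m jog '[{"x":0,"y":0.0003,"z":0,"wx":0,"wy":0,"wz":0,"gripper":-1},{"x":0,"y":0.0005,"z":0,"wx":0,"wy":0,"wz":0,"gripper":-1},{"x":0,"y":0.0007,"z":0,"wx":0,"wy":0,"wz":0,"gripper":-1},{"x":0,"y":0.0009,"z":0,"wx":0,"wy":0,"wz":0,"gripper":-1},{"x":0,"y":0.001,"z":0,"wx":0,"wy":0,"wz":0,"gripper":-1}]'
python3 chk.py side; python3 plan.py 159.6 -1.6 8.44 21.65 .83 .02
```

```text
clock: 23.0
eef_pos: [0.5479, -0.1039, 0.173]
tcp_rot: [-0.0, 0.381, 0.925, -0.0]
ft_force: [-3.2, -3.3, -1.0]
width: 0.0214
grip_force: 50.0
t 23.000 d 161.6 Fy 4.62 (out) z 0.173 tang -1.2
clock: 23.42
eef_pos: [0.5486, -0.1032, 0.173]
tcp_rot: [-0.0, 0.381, 0.925, -0.0]
ft_force: [-4.3, -4.2, -1.3]
width: 0.0219
grip_force: 50.0
t 23.417 d 160.6 Fy 6.05 (out) z 0.173 tang -1.2
side (23.4167, np.float64(-2.602360063226116))
t 23.467 d 160.6 Fy 4.24 (out) z 0.173 tang -1.2
gap now -1.6 | y [0.1 0.2 0.2 0.2 0.1] d 159.5 | y [-0.1 -0.2 -0.4 -0.6 -0.8] d 160.3
```

That is about 9 s of steady contact, so I'll withdraw and lift.

```bash
python3 -m jog '[{"x":0,"y":-0.015,"z":0,"wx":0,"wy":0,"wz":0,"gripper":-1},{"x":0,"y":-0.035,"z":0,"wx":0,"wy":0,"wz":0,"gripper":-1},{"x":0,"y":-0.055,"z":-0.02,"wx":0,"wy":0,"wz":0,"gripper":-1},{"x":0,"y":-0.065,"z":-0.05,"wx":0,"wy":0,"wz":0,"gripper":-1},{"x":0,"y":-0.07,"z":-0.08,"wx":0,"wy":0,"wz":0,"gripper":-1}]'
python3 -m jog '[{"x":0,"y":0,"z":-0.01,"wx":0,"wy":0,"wz":0,"gripper":-1},{"x":0,"y":0,"z":-0.01,"wx":0,"wy":0,"wz":0,"gripper":-1},{"x":0,"y":0,"z":-0.01,"wx":0,"wy":0,"wz":0,"gripper":-1},{"x":0,"y":0,"z":-0.01,"wx":0,"wy":0,"wz":0,"gripper":-1},{"x":0,"y":0,"z":-0.01,"wx":0,"wy":0,"wz":0,"gripper":-1}]'
python3 -m jog '[{"x":0,"y":0,"z":0,"wx":0,"wy":0,"wz":0,"gripper":-1},{"x":0,"y":0,"z":0,"wx":0,"wy":0,"wz":0,"gripper":-1},{"x":0,"y":0,"z":0,"wx":0,"wy":0,"wz":0,"gripper":-1},{"x":0,"y":0,"z":0,"wx":0,"wy":0,"wz":0,"gripper":-1},{"x":0,"y":0,"z":0,"wx":0,"wy":0,"wz":0,"gripper":-1}]'
python3 chk.py && python3 -c "
from cell import arm
print(arm.finish_job())"
```

```text
clock: 23.88
eef_pos: [0.4985, -0.1531, 0.2535]
tcp_rot: [-0.0, 0.381, 0.924, 0.001]
ft_force: [0.6, 0.3, -2.5]
width: 0.0217
grip_force: 50.0
clock: 24.3
eef_pos: [0.4988, -0.1521, 0.2608]
tcp_rot: [-0.002, 0.38, 0.925, 0.0]
ft_force: [-1.0, 0.5, -2.3]
width: 0.0216
grip_force: 50.0
clock: 24.72
eef_pos: [0.4994, -0.1528, 0.2628]
tcp_rot: [-0.0, 0.381, 0.925, -0.0]
ft_force: [-0.1, -0.5, -1.8]
width: 0.0219
grip_force: 50.0
t 24.717 d 230.4 Fy 0.41 (out) z 0.263 tang -0.9
the job is handed in; nothing more can be done
None
```

The job is handed in, though no verdict came back: I spun the wheel to about 1.74 rad/s and let it coast, pressed the roller on the edge for about 9 s (force readings 2 to 6.6 N once in contact, wheel down to about 0.8 rad/s), and finished with it gripped, about 170 mm above the table and 230 mm from the wheel axis.

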